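Hook out the drying tray and load a specimen cup

TASK

The sample tray of the small drying cabinet has to be loaded. Put the prong of the tray hook down through the hole in the tray's tab and pull the tray fully out to its stop, then lay the hook back in the trough of its sloping rest, and then stand the closed specimen cup upright on the floor of the tray, setting it down without dropping it. Leave the other things on the worktop where they are.

Things in the scene. Friction and masses are not known exactly. Their poses are not given: they have to be found in the camera images.
- cabinet: White bench drying cabinet, fixed, 235 x 196 mm, 250 mm high. Origin: on the worktop in its middle plane, 105 mm behind its front; x points to its back (its front looks along -x), z up. A control head (z 150 to 250 mm) overhangs: its front face is at x = -105 mm. Below it the front is recessed to x = -55 mm, with the tray in it.
- tray (a joint): Steel sample tray in the cabinet: 0 = shut, grows as it slides out along the cabinet's -x, stop at 0.145 m; about 1.5 N of friction, stays where it is left. Open on top, inside 169 mm long (x), 142 mm wide (y); walls 26 mm and front panel 33 mm above its underside, floor 4 mm thick.
- tray_hole (a point): Centre of the 20 mm round hole through the level tab on the tray's front, at the tab's top face, 45 mm above the worktop; axes as the cabinet's; moves with the tray. Tab 5 mm thick, 50 mm wide, reaching 17 mm in front of the hole's centre; front panel 22 mm behind it. Free below. With the tray shut the head reaches 25 mm farther forward than the hole, from 105 mm above the tab upward.
- tray_spot (a point): Point on the top face of the tray's floor (14 mm above the worktop), on its middle line, 33 mm behind the inside of the front panel: a good place for the cup; with the tray fully out it lies 60 mm in front of the head's front face. Axes as the cabinet's; moves with the tray.
- hook: Loose tray hook, 80 g. Origin: the elbow of its 8 mm round steel rod. Its frame is upright (z up) as it lies in the rest and should be held in use. From the elbow the shaft rises leaning to -x at 35 degrees from vertical, along (-0.574, 0, 0.819): bare rod to 67 mm, collar 22 x 22 mm at 67 to 72 mm, then the handle. Below the elbow a prong, 30 mm to its round end, leans 15 degrees to -x.
- hook_tip (a point): End of the hook's prong, at (-7.8, 0, -29) mm in the hook's frame.
- hook_grip (a point): Middle of the hook's white handle, 100 mm up the shaft from the elbow; axes as the hook's frame. The handle is 16 x 16 mm, 58 mm long, leaning 35 degrees as the shaft (top towards -x), two of its sides facing +y and -y.
- hook_rest: Fixed grey rest of the hook: base 100 x 70 x 10 mm, post, and an open V trough sloping like the shaft that holds the bare rod from 15 to 66 mm above the elbow; the collar stops on the trough's upper end. Open above: the hook lifts straight up out and is laid in from above. Origin on the worktop under the elbow, x and z as the hook's when it lies in it.
- rest_seat (a point): Where the hook's elbow lies when the hook is in its rest: 50 mm above the rest's origin; axes as the rest's.
- rest_grip (a point): Where the middle of the hook's handle lies when the hook is in its rest: (-57, 0, 132) mm from the rest's origin.
- cup: Loose specimen cup, closed, white screw cap, 60 g, 64 mm high; body 45 mm diameter, cap 51 mm diameter from 51 mm up. The only cup of its kind. Origin: centre of its underside, z up.
- beaker: Bystander: loose beaker, 53 mm diameter, 70 mm high, origin at its underside.
- petri_dish: Bystander: loose dish, 60 mm diameter, 16 mm high, origin at its underside.
- timer: Bystander: loose bench timer 39 x 68 x 51 mm, origin at its underside.
- bulb: Bystander: loose rubber pipette bulb 42 x 85 x 42 mm, origin at its underside.
- marker: Bystander: loose marker pen 140 mm long, 11 mm thick, along its y, origin at its underside.

How it is judged (in metres and radians):
On the way, in this order (a step that is already met when the one before it is completed fails the run):
1. the hook's prong is through the hole of the tray's tab, the tray still shut (within 30 mm) (x of hook in the frame of tray_hole between -0.014 and 0.014 m and y of hook in the frame of tray_hole between -0.012 and 0.012 m and z of hook in the frame of tray_hole above -0.005 m and z of hook_tip in the frame of tray_hole below -0.009 m and value of joint tray below 0.03 m), for 0.1 s.
2. the tray is pulled out to its stop (over 132 of 145 mm) with the prong still in the hole (x of hook in the frame of tray_hole between -0.014 and 0.014 m and y of hook in the frame of tray_hole between -0.012 and 0.012 m and z of hook in the frame of tray_hole above -0.005 m and z of hook_tip in the frame of tray_hole below -0.009 m and value of joint tray above 0.132 m), for 0.1 s.
3. the hook lies in its rest again, let go, the tray still out (distance between hook and rest_seat below 0.012 m and distance between hook_grip and rest_grip below 0.012 m and contact force between the fingers and hook below 0.05 N and linear speed of hook below 0.02 m/s and value of joint tray above 0.132 m), for 0.2 s.
At the end, for the whole second after the job is handed in: The tray is out (over 132 mm of its 145 mm), the hook lies released in its rest (elbow and middle of the handle each within 12 mm of their places there), and the cup stands released and still on the tray's floor, upright within 0.12 rad (all of step 3 and x of cup in the frame of tray_spot between -0.035 and 0.12 m and y of cup in the frame of tray_spot between -0.055 and 0.055 m and z of cup in the frame of tray_spot between -0.006 and 0.006 m and angle between cup's own z axis and vertical below 0.12 rad and linear speed of cup below 0.02 m/s and contact force between the fingers and cup below 0.05 N); the robot touches nothing.
It fails at once if a bystander is shifted by more than 40 mm (distance of any of beaker, petri_dish, timer, bulb, marker from where it was at the start of the episode above 0.04 m).
It fails at once if the cup is tipped over (more than 0.7 rad) (angle between cup's own z axis and vertical above 0.7 rad).
It fails at once if the cup is dropped or banged into the tray (faster than 0.5 m/s within 30 mm of its floor) (x of cup in the frame of tray_spot between -0.035 and 0.12 m and y of cup in the frame of tray_spot between -0.055 and 0.055 m and z of cup in the frame of tray_spot below 0.03 m and linear speed of cup above 0.5 m/s).
It also fails if it takes over 64 s, if anything falls off the work surface, if the arm or the gripper's body presses on something with over 40 N, if the wrist force passes 120 N, or if a joint passes its speed limit or range.

ROBOT

A 6-joint arm with a two-finger parallel gripper is mounted at the origin on a cart in front of the work surface, level with it; the furniture and walls round the work are solid. World frame = base frame: x ahead of the robot, y to its left, z up, the work surface at z = 0. Lengths are in mm, angles in rad, forces in N, time in s.
With the tool pointing down it reaches from about 375 to 900 mm from the base axis. Payload 3.1 kg.
Tool frame: the origin (TCP) lies on the centre line of the jaws, within the pads' length; the fingertips stand 17 mm ahead of it and the grasp point (between the pads) lies 2 mm behind it; z points along the fingers, y is the direction in which the jaws open and shut (so a half turn about z gives the same grasp; the last joint's range is limited). The gripper opens to 85 mm and grips with 20 to 120 N. Pads are 22 mm wide; open, the fingers measure 114 mm over their backs; the gripper's body (76 mm by 85 mm) begins 54 mm behind the grasp point. The pads swing forward as they close: fully open they stand 13 mm farther back than shut.
Start: joints at [-1.437, 0.527, 1.433, -0, 1.181, -0.178], TCP at [192.35, -594.641, 248.31] pointing down, gripper open.
Joint ranges: [-3.08, 3.08], [-0.75, 2.2], [0.22, 2.44], [-1.43, 4.57], [0, 2.65], [-2.85, 2.85]. Speed limits (rad/s): [2.79, 2.79, 3.14, 3.14, 3.14, 3.14].

INTERFACE

Orientations are given as a unit quaternion [w, x, y, z].
In Python, from plant import * gives the robot as it stands. The module is installed in compiled form; this text tells all that it offers.
- The arm moves only by the shell command python3 -m jog 'ROWS' [OPENING] [FORCE]. ROWS is JSON, a list of rows, each a list of 2 entries, a list of its own where there are three numbers: the shift along the tool's x, y, z normalised to -1 to 1, where 1 is 150 mm, then the turn, a rotation vector about the tool's x, y, z normalised to -1 to 1, where 1 is pi rad. A call has 1 to 8 rows; each row is the pose to reach, as a shift and turn from the pose commanded when the call began, along the tool's axes at that moment, turning the shorter way round; what a row does not reach only later rows make up. A row lasts 1/8 s, in which the tool goes at most 62.5 mm and 10.7 degrees, less where a joint would pass 70% of its speed; a pose out of reach is approached as far as the arm can. A call with a number of a shift or a turn outside -1 to 1 is refused whole. A call with a gripper value outside its range is refused whole. OPENING is the closure, from 0 (fully open) to 1 (shut), set as the call begins (- or left out, the last holds). The fingers move at their own pace and stop on an object; FORCE is the grip in N (left out, the last holds). Time passes only in rows, so rows that repeat a pose let the fingers close. It gives the time, the measured TCP pose, the force and the opening at its end, in the units of the state.
- observe(): the state, without advancing time (a new reading comes with each control period).
- grab_frame(name): name is "side" or "top"; returns a dict with "frame" (400x640x3 uint8, red, green, blue), "fx", "fy", "cx", "cy" (pixels), "distortion" ([k1, k2, p1, p2, k3] as OpenCV has them; the pictures are not rectified), "view" (4x4, takes a point from world to camera coordinates). Camera axes: x right, y up, looking along -z (the intrinsics and any distortion apply to the point x, -y, -z); pixel columns grow to the right and rows downward; lengths in mm; the calibration is good to about 2 mm. A picture is of the moment at which its call begins. There is no depth.
- hand_in(): hands the job in, once; it reports no verdict.
Trained networks look in the newest picture that a camera, given by its name, has taken for a name from the list of things; names that differ only in an ending like _2 or _b are one class to them, and where a whole thing is asked for, a point or a joint stands for the part that bears it (a point fixed in the world has none). Each returns a list of dicts, best first, with "conf" (0 to 1); they miss things now and then, are a little off and sometimes report something else, mostly with a low value. They report only what shows in the picture. A call takes as long as a camera call.
- recognise(camera, target): "centre" ([x, y, z] in mm, in world coordinates, good to about 4 mm: the middle of the surface that is visible of it).
- place_of(camera, target): "centre" ([x, y, z] in mm, in world coordinates, good to about 4 mm: a listed point, or the origin of a listed thing).
The state is a dict: "clock": time; "joint_positions": joint angles; "qvel": joint speeds; "joint_efforts": joint torques, N m; "position": TCP position; "tcp_rot": TCP orientation; "wrist_force": force on the tool from outside, world axes, zero at the start; "wrist_torque": the same for the moment, N m; "opening": finger opening in mm.
Only numpy, scipy, OpenCV 4.12 (cv2) and the standard library are available. Lean on these libraries where they do the work, as an engineer would, in place of code of your own. Each camera call takes 0.05 s, during which the arm holds its last target.

## Working session

There is one attempt and no reset: what is moved stays moved. The work goes in short steps, Python scripts to look and compute and a shell command to move; the robot and the scene stay as the last step left them, time stands still between calls to the robot, and variables do not carry over. Pictures are saved under pics/ and viewed, and the job is handed in when it is done.

```bash
mkdir -p pics; python3 - <<'E'
from plant import *
import cv2
s=observe();print(s)
for c in("side","top"):
    f=grab_frame(c);cv2.imwrite(f"pics/{c}0.png",f["frame"][:,:,::-1])
    print(c,f["fx"],f["cx"],f["cy"],f["distortion"],f["view"])
    for t in["cabinet","tray","tray_hole","tray_spot","hook","hook_tip","hook_grip","hook_rest","rest_seat","rest_grip","cup","beaker","petri_dish","timer","bulb","marker"]:
        r=place_of(c,t);print(t,[( [round(v) for v in d["centre"]],round(d["conf"],2)) for d in r[:3]])
E
```

```text
{'clock': 0.0, 'joint_positions': array([-1.43651524e+00,  5.28437378e-01,  1.43389601e+00,  2.37060895e-05,
        1.18140308e+00, -1.78526279e-01]), 'qvel': array([ 5.62276950e-04, -9.28391701e-04,  1.01462313e-04, -5.38145358e-04,
       -1.05794270e-03, -2.03584280e-05]), 'joint_efforts': array([-5.70056727e-04, -4.42346370e+01, -1.78026402e+01, -3.55547263e-04,
        8.39691114e-03,  2.97043776e-06]), 'position': array([ 192.25830935, -593.98475949,  247.35327186]), 'tcp_rot': array([-1.07140089e-03,  9.87793992e-01,  1.55762255e-01,  3.46696110e-05]), 'wrist_force': array([ 0.32014001, -0.4448291 ,  0.24829168]), 'wrist_torque': array([-0.00818635,  0.0090164 , -0.0682848 ]), 'opening': 85.49766811919207}
side 486.8447865991063 318.8596808301394 196.85389788331656 [-0.06530069  0.          0.          0.          0.        ] [[ 4.93863034e-01 -8.69391574e-01  1.60497535e-02 -3.70184283e+02]
 [ 5.12147853e-01  3.05746000e-01  8.02635633e-01 -3.43970964e+02]
 [-7.02711805e-01 -3.88172222e-01  5.96253675e-01 -9.75886058e+02]
 [ 0.00000000e+00  0.00000000e+00  0.00000000e+00  1.00000000e+00]]
cabinet [([724, -186, 0], 0.87), ([600, 62, 51], 0.48)]Traceback (most recent call last):
  File "<stdin>", line 8, in <module>
ValueError: it knows: beaker, bulb, cabinet, cup, hook, hook_grip, hook_rest, hook_tip, marker, petri_dish, rest_grip, rest_seat, timer, tray_hole, tray_spot
```

```bash
python3 - <<'E'
from plant import *
import cv2
for c in("side","top"):
    f=grab_frame(c);cv2.imwrite(f"pics/{c}1.png",f["frame"][:,:,::-1])
    if c=="top":print(c,f["fx"],f["cx"],f["cy"],f["distortion"],f["view"])
    for t in["cabinet","tray_hole","tray_spot","hook","hook_tip","hook_grip","hook_rest","rest_seat","rest_grip","cup","beaker","petri_dish","timer","bulb","marker"]:
        r=place_of(c,t);print(t,[( [round(v) for v in d["centre"]],round(d["conf"],2)) for d in r[:3]])
print(observe()["clock"])
E
```

```text
cabinet [([726, -185, -1], 0.73)]
tray_hole [([643, -172, 48], 0.68), ([354, 158, 1], 0.68), ([599, 60, 51], 0.29)]
tray_spot [([702, -181, 15], 0.57)]
hook [([604, 57, 49], 0.61)]
hook_tip [([591, 57, 17], 0.61), ([550, 40, 137], 0.51), ([722, -186, 2], 0.5)]
hook_grip [([552, 44, 135], 0.54)]
hook_rest [([598, 62, 1], 0.68)]
rest_seat [([598, 63, 49], 0.65)]
rest_grip [([543, 46, 134], 0.58)]
cup [([603, 57, 49], 0.27)]
beaker []
petri_dish [([548, 181, 2], 0.83)]
timer [([482, -421, 4], 0.89)]
bulb [([574, -519, -1], 0.75)]
marker [([350, 156, -1], 0.46)]
top 422.0700170424954 308.78282326980184 194.31542903081444 [-0.08072362  0.          0.          0.          0.        ] [[ 1.94171781e-01 -9.80934768e-01  8.01870663e-03 -2.24375018e+02]
 [ 7.69706743e-01  1.57417587e-01  6.18685084e-01 -4.61495528e+02]
 [-6.08151995e-01 -1.13959132e-01  7.85598159e-01 -9.77146852e+02]
 [ 0.00000000e+00  0.00000000e+00  0.00000000e+00  1.00000000e+00]]
cabinet [([718, -184, -5], 0.88)]
tray_hole [([642, -169, 47], 0.84)]
tray_spot [([701, -181, 13], 0.9)]
hook []
hook_tip []
hook_grip []
hook_rest []
rest_seat []
rest_grip []
cup [([608, 281, -2], 0.62)]
beaker [([476, 235, 5], 0.73)]
petri_dish [([574, -514, 0], 0.72)]
timer [([479, -421, 0], 0.88)]
bulb [([576, -514, -1], 0.66)]
marker []
1.7
```

View pics/side0.png

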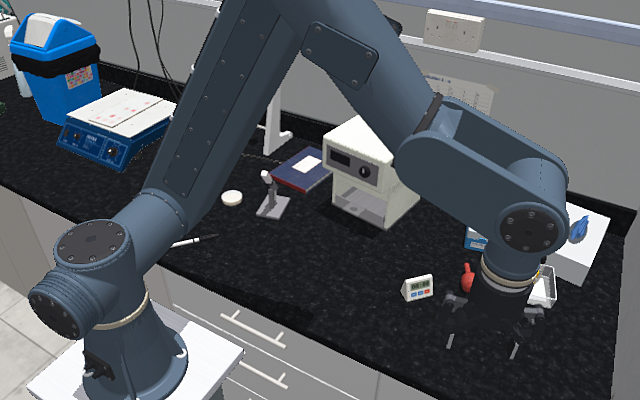

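View pics/top1.png

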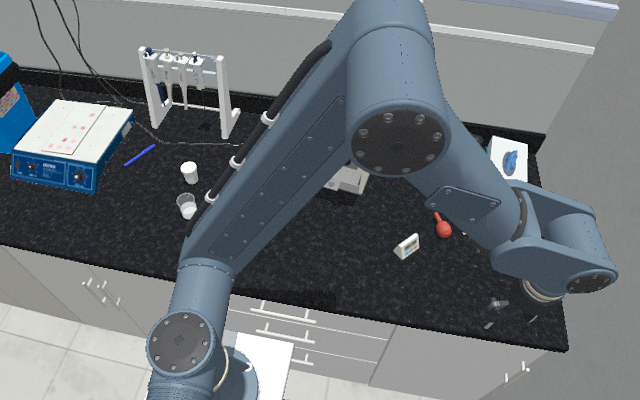

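```bash
cat > h.py <<'E'
from plant import *
import numpy as np, cv2, json
from scipy.spatial.transform import Rotation as Ro
def q2R(q): return Ro.from_quat([q[1],q[2],q[3],q[0]])
def toolR(psi,t):
    z=np.array([np.sin(t)*np.cos(psi),np.sin(t)*np.sin(psi),-np.cos(t)])
    y=np.array([np.sin(psi),-np.cos(psi),0]); x=np.cross(y,z)
    return Ro.from_matrix(np.c_[x,y,z])
def to(p,psi,t,s=None):
    s=s or observe(); R=q2R(s["tcp_rot"])
    d=R.inv().apply(np.array(p)-s["position"])/150
    r=(R.inv()*toolR(psi,t)).as_rotvec()/np.pi
    L=np.linalg.norm(d*150); 
    print("shift",d.round(4).tolist(),"turn",r.round(4).tolist(),"mm",round(L,1),"deg",round(np.linalg.norm(r)*180,1),"rows>=",round(max(L/62.5,np.linalg.norm(r)*180/10.7),1))
def st():
    s=observe();R=q2R(s["tcp_rot"]).as_matrix();z=R[:,2];y=R[:,1]
    print("t",round(s["clock"],2),"p",s["position"].round(1),"tilt",round(float(np.arccos(-z[2])),4),"psi(y)",round(float(np.arctan2(y[0],-y[1])),4),"y.z",round(y[2],4),"F",s["wrist_force"].round(2),"op",round(s["opening"],1),"q",s["joint_positions"].round(3).tolist())
def px(f,P):
    P=np.atleast_2d(np.array(P,float)); V=f["view"]
    c=P@V[:3,:3].T+V[:3,3]; c=c*[1,-1,-1]
    K=np.array([[f["fx"],0,f["cx"]],[0,f["fy"],f["cy"]],[0,0,1]])
    return cv2.projectPoints(c.reshape(-1,1,3),np.zeros(3),np.zeros(3),K,np.array(f["distortion"],float))[0].reshape(-1,2)
def save(f,n,box=None,k=1):
    im=f["frame"][:,:,::-1]
    if box: im=im[box[1]:box[3],box[0]:box[2]]
    cv2.imwrite("pics/"+n,cv2.resize(im,None,fx=k,fy=k,interpolation=cv2.INTER_CUBIC))
E
python3 - <<'E'
from h import *
st();to([300,-350,300],.3,0);to([400,-60,300],.3,0)
E
```

```text
t 1.7 p [ 192.4 -594.6  248.3] tilt 0.0001 psi(y) 0.3128 y.z -0.0001 F [ 0.3  -0.22  0.11] op 85.5 q [-1.436, 0.528, 1.433, -0.0, 1.181, -0.178]
shift [1.1846, -1.3308, -0.3446] turn [-0.0, 0.0, 0.0041] mm 272.2 deg 0.7 rows>= 4.4
shift [2.4139, -2.9652, -0.3445] turn [-0.0, 0.0, 0.0041] mm 575.8 deg 0.7 rows>= 9.2
```

```bash
python3 -m jog '[[[0.4,-0.49,-0.05],[0,0,0]],[[0.8,-0.98,-0.115],[0,0,0]],[[0.8,-0.98,-0.115],[0,0,0]],[[0.8,-0.98,-0.115],[0,0,0]]]' 0
python3 -m jog '[[[0.4,-0.49,-0.05],[0,0,0]],[[0.8,-0.98,-0.115],[0,0,0]],[[0.8,-0.98,-0.115],[0,0,0]],[[0.8,-0.98,-0.115],[0,0,0]]]'
python3 - <<'E'
from h import *
st()
for c in("side","top"):
    f=grab_frame(c);save(f,c+"2.png")
    for t in["cabinet","tray_hole","tray_spot","hook","hook_tip","hook_grip","hook_rest","rest_seat","rest_grip","cup"]:
        r=place_of(c,t);print(t,[( [round(v) for v in d["centre"]],round(d["conf"],2)) for d in r[:2]])
E
```

```text
clock: 2.2
position: [262.1, -413.3, 265.9]
tcp_rot: [-0.001, 0.987, 0.158, 0.0]
wrist_force: [0.0, -0.2, 0.4]
opening: 85.6
clock: 2.7
position: [330.9, -238.3, 283.3]
tcp_rot: [-0.0, 0.987, 0.158, 0.0]
wrist_force: [-0.9, -1.0, 0.7]
opening: 85.5
t 2.7 p [ 330.9 -238.3  283.3] tilt 0.0003 psi(y) 0.318 y.z -0.0001 F [-0.91 -0.98  0.68] op 85.5 q [-0.9, 0.18, 1.897, 0.0, 1.064, 0.353]
cabinet [([724, -186, -2], 0.75)]
tray_hole [([643, -172, 48], 0.8), ([599, 61, 51], 0.49)]
tray_spot [([700, -180, 13], 0.73)]
hook [([601, 57, 52], 0.7)]
hook_tip [([592, 58, 18], 0.48)]
hook_grip [([552, 46, 137], 0.47), ([602, 57, 51], 0.44)]
hook_rest [([598, 61, 2], 0.56)]
rest_seat [([600, 61, 52], 0.75)]
rest_grip [([544, 46, 133], 0.69), ([350, 158, 2], 0.49)]
cup [([607, 281, 3], 0.61)]
cabinet [([719, -182, -2], 0.8)]
tray_hole [([643, -169, 47], 0.5)]
tray_spot [([699, -178, 12], 0.78)]
hook [([602, 61, 49], 0.46)]
hook_tip [([604, 283, -3], 0.58), ([592, 56, 23], 0.43)]
hook_grip [([549, 42, 130], 0.49)]
hook_rest [([607, 60, -2], 0.8)]
rest_seat [([602, 58, 48], 0.69), ([602, 62, 48], 0.68)]
rest_grip [([544, 51, 134], 0.79)]
cup [([576, -514, 1], 0.61), ([608, 281, -4], 0.6)]
```

View pics/side2.png

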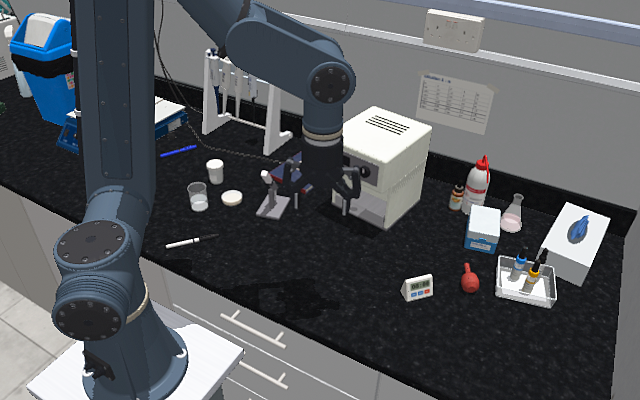

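View pics/top2.png

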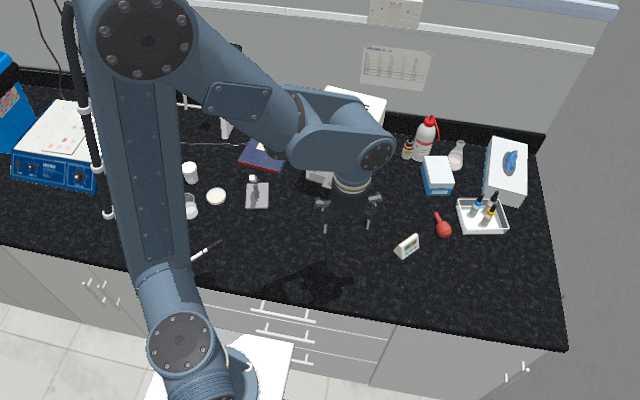

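```bash
python3 - <<'E'
from h import *
for c,b in(("side",(235,155,315,225)),("top",(230,160,300,220))):
    f=grab_frame(c)
    for psi,col in((.25,(0,0,255)),):
        S=np.array([601,60,50]);X=np.array([np.cos(psi),np.sin(psi),0]);Z=np.array([0,0,1])
        fr=f["frame"][:,:,::-1]; im=cv2.resize(fr[b[1]:b[3],b[0]:b[2]],None,fx=9,fy=9,interpolation=cv2.INTER_CUBIC)
        def uv(P): return tuple(int(v) for v in ((px(f,P)[0]-[b[0],b[1]]+.5)*9))
        sh=-.574*X+.819*Z
        pts=[S-7.8*X-29*Z,S,S+sh*67,S+sh*71,S+sh*129]
        for a,e in zip(pts,pts[1:]): cv2.line(im,uv(a),uv(e),col,1)
        for p in pts: cv2.circle(im,uv(p),3,(0,255,0),-1)
        Y=np.cross(Z,X); B=S*[1,1,0]
    cv2.imwrite(f"pics/hk_{c}.png",im)
E
```

```text
(no output)
```

View pics/hk_side.png

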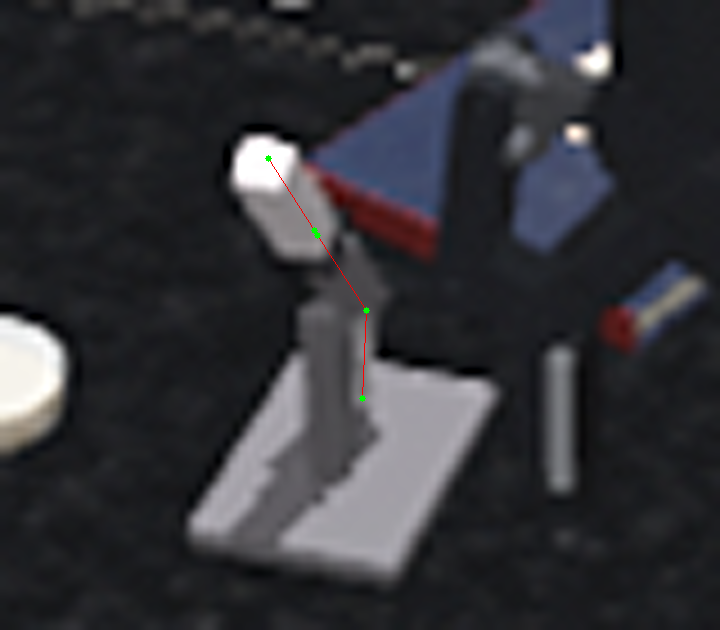

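View pics/hk_top.png

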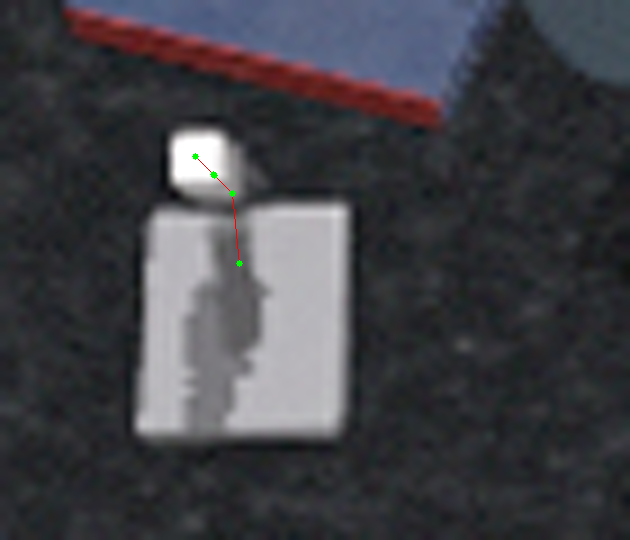

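```bash
cat >> h.py <<'E'
def ray(f,uv,z):
    K=np.array([[f["fx"],0,f["cx"]],[0,f["fy"],f["cy"]],[0,0,1]])
    n=cv2.undistortPoints(np.array(uv,float).reshape(-1,1,2),K,np.array(f["distortion"],float)).reshape(-1,2)
    d=np.c_[n[:,0],-n[:,1],-np.ones(len(n))]; V=f["view"];R=V[:3,:3];C=-R.T@V[:3,3]; w=d@R
    return C+w*((z-C[2])/w[:,2])[:,None]
E
python3 - <<'E'
from h import *
f=grab_frame("side");b=np.array([235,155])
P=ray(f,np.array([[300,345],[495,383],[400,570],[190,525]])/9-.5+b,10);print(P.round(1))
for i,j in((0,1),(1,2),(2,3),(3,0)):d=P[j]-P[i];print(np.linalg.norm(d).round(1),np.degrees(np.arctan2(d[1],d[0])).round(1))
f=grab_frame("top");b=np.array([230,160])
P=ray(f,np.array([[152,208],[350,205],[345,432],[137,430]])/9-.5+b,10);print(P.round(1))
for i,j in((0,1),(1,2),(2,3),(3,0)):d=P[j]-P[i];print(np.linalg.norm(d).round(1),np.degrees(np.arctan2(d[1],d[0])).round(1))
E
```

```text
[[619.3 100.4  10. ]
 [634.5  34.   10. ]
 [537.8   7.4  10. ]
 [522.9  75.9  10. ]]
68.2 -77.1
100.3 -164.6
70.2 102.3
99.5 14.3
[[620.3  99.1  10. ]
 [635.8  29.9  10. ]
 [537.6   6.1  10. ]
 [524.1  76.1  10. ]]
70.9 -77.3
101.1 -166.4
71.3 100.9
98.9 13.5
```

```bash
python3 - <<'E'
from h import *
st()
for t in(.5,):
  z=toolR(.237,t).as_matrix()[:,2]; g=np.array([545.6,45.6,132])
  for b in(110,-2):
    print((g-b*z).round(1)); to(g-b*z,.237,t)
E
```

```text
t 4.0 p [ 330.2 -241.   282.8] tilt 0.0 psi(y) 0.3129 y.z 0.0 F [ 0.06  0.25 -0.49] op 85.3 q [-0.905, 0.182, 1.896, -0.0, 1.064, 0.352]
[494.3  33.2 228.5]
shift [1.6036, -1.4028, 0.3618] turn [-0.006, 0.1591, 0.0237] mm 324.2 deg 29.0 rows>= 5.2
[546.5  45.8 130.2]
shift [1.9605, -1.3757, 1.0171] turn [-0.006, 0.1591, 0.0237] mm 390.3 deg 29.0 rows>= 6.2
```

```bash
python3 -m jog '[[[0.3,-0.25,0],[0,0.03,0.004]],[[0.6,-0.5,0],[0,0.06,0.008]],[[0.8,-0.7,0],[0,0.08,0.012]],[[0.8,-0.7,0],[0,0.08,0.012]],[[0.8,-0.7,0],[0,0.08,0.012]]]' 0
python3 - <<'E'
from h import *
st()
t=.5
z=toolR(.237,t).as_matrix()[:,2]; g=np.array([545.6,45.6,132])
for b in(110,-2): to(g-b*z,.237,t)
E
```

```text
clock: 4.62
position: [412.4, -104.8, 283.0]
tcp_rot: [-0.019, 0.983, 0.136, 0.124]
wrist_force: [0.6, 0.1, 0.4]
opening: 85.1
t 4.62 p [ 412.4 -104.8  283. ] tilt 0.2512 psi(y) 0.2761 y.z -0.0035 F [0.59 0.11 0.39] op 85.1 q [-0.653, 0.132, 1.993, 0.263, 0.884, 0.489]
shift [0.6613, -0.7348, 0.5474] turn [-0.0056, 0.0792, 0.0112] mm 169.5 deg 14.4 rows>= 2.7
shift [0.8449, -0.7186, 1.2709] turn [-0.0056, 0.0792, 0.0112] mm 253.0 deg 14.4 rows>= 4.0
```

```bash
python3 -m jog '[[[0.25,-0.3,0.1],[-0.002,0.03,0.004]],[[0.5,-0.55,0.35],[-0.004,0.06,0.008]],[[0.661,-0.735,0.547],[-0.0056,0.0792,0.0112]],[[0.661,-0.735,0.547],[-0.0056,0.0792,0.0112]],[[0.661,-0.735,0.547],[-0.0056,0.0792,0.0112]]]' 0
python3 - <<'E'
from h import *
st()
t=.5
z=toolR(.237,t).as_matrix()[:,2]; g=np.array([545.6,45.6,132])
for b in(110,-2): to(g-b*z,.237,t)
for c in("side","top"):
    f=grab_frame(c);save(f,c+"3.png")
E
```

```text
clock: 5.25
position: [495.0, 32.6, 228.8]
tcp_rot: [-0.029, 0.962, 0.114, 0.246]
wrist_force: [-0.0, -0.7, 0.8]
opening: 85.2
t 5.25 p [495.   32.6 228.8] tilt 0.5004 psi(y) 0.2358 y.z -0.0001 F [-0.05 -0.7   0.81] op 85.2 q [-0.306, 0.283, 2.11, 0.696, 0.396, 0.428]
shift [-0.0036, -0.0051, 0.0002] turn [0.0001, -0.0001, -0.0004] mm 0.9 deg 0.1 rows>= 0.0
shift [-0.0039, -0.0055, 0.7469] turn [0.0001, -0.0001, -0.0004] mm 112.0 deg 0.1 rows>= 1.8
```

View pics/side3.png

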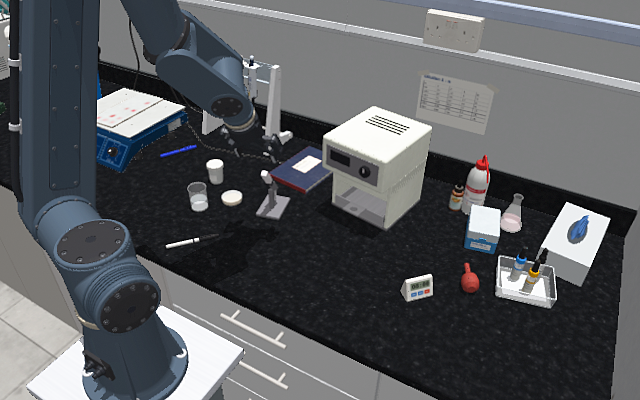

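View pics/top3.png

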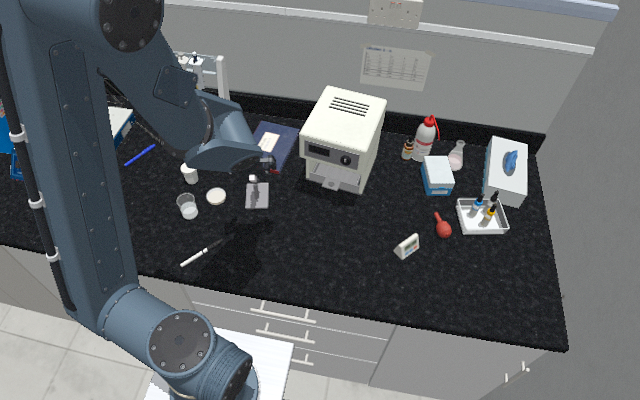

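```bash
python3 - <<'E'
from h import *
for c,b in(("side",(320,170,400,230)),("top",(295,140,375,200))):
    f=grab_frame(c)
    save(f,f"tab_{c}.png",b,10)
    for t in ("tray_hole","cabinet","tray_spot"):
        for d in place_of(c,t)[:1]: print(c,t,np.round(d["centre"],1),d["conf"])
st()
# kinematic fit
from scipy.optimize import least_squares
D=[([-1.436,.528,1.433,0,1.181,-.178],[192.4,-594.6,248.3],None),
([-.905,.182,1.896,0,1.064,.352],[330.2,-241,282.8],None),
([-.653,.132,1.993,.263,.884,.489],[412.4,-104.8,283],(.2512,.2761)),
([-.306,.283,2.11,.696,.396,.428],[495,32.6,228.8],(.5004,.2358))]
def R(ax,a):return Ro.from_euler(ax,a)
def fk(q,x):
    h,d,L1,e,L2,Lt=x
    A=R('z',q[0]);B=A*R('y',q[1]);C=B*R('y',q[2]);W=C*R('z',q[3])*R('y',q[4])*R('z',q[5])
    return A.apply([0,d,0])+[0,0,h]+B.apply([0,0,L1])+C.apply([e,0,L2])+W.apply([0,0,Lt]),W
def res(x): return np.concatenate([fk(q,x)[0]-p for q,p,_ in D])
s=least_squares(res,[180,110,500,0,500,200]);print(s.x.round(1),s.fun.round(1))
for q,p,o in D:
    W=fk(q,s.x)[1].as_matrix();print(np.arccos(-W[2,2]).round(3),W.round(2).tolist())
E
```

```text
side tray_hole [ 644.2 -172.7   49. ] 0.87
side cabinet [ 726.4 -184.8   -2.2] 0.9
side tray_spot [ 700.  -179.5   16.9] 0.65
top tray_hole [ 641.8 -174.1   47.5] 0.64
top cabinet [ 718.6 -184.4   -3.6] 0.84
top tray_spot [ 700.3 -180.5   11.1] 0.96
t 5.75 p [494.1  33.5 228.8] tilt 0.5004 psi(y) 0.2359 y.z -0.001 F [-0.38  0.19  0.67] op 85.3 q [-0.305, 0.282, 2.112, 0.698, 0.396, 0.427]
[276.5 110.9 587.4 114.9 392.4 280.3] [ 0.1  0.1 -0.2 -0.   0.1  0.1  0.1 -0.3  0.1 -0.1 -0.   0.1]
0.0 [[-0.31, 0.95, -0.0], [0.95, 0.31, 0.0], [0.0, 0.0, -1.0]]
0.0 [[-0.31, 0.95, -0.0], [0.95, 0.31, 0.0], [0.0, -0.0, -1.0]]
0.251 [[-0.27, 0.93, 0.24], [0.96, 0.26, 0.07], [0.0, 0.25, -0.97]]
0.5 [[-0.23, 0.85, 0.47], [0.97, 0.21, 0.11], [-0.0, 0.48, -0.88]]
```

View pics/tab_side.png

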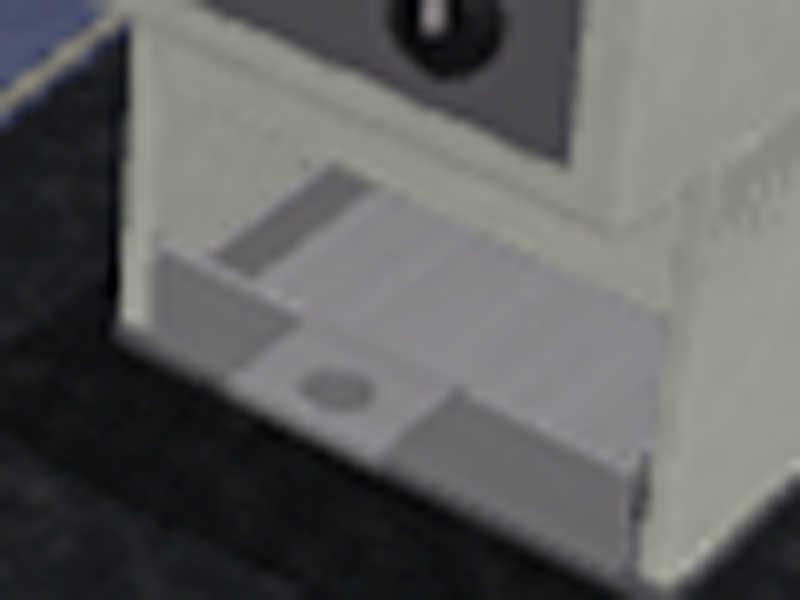

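View pics/tab_top.png

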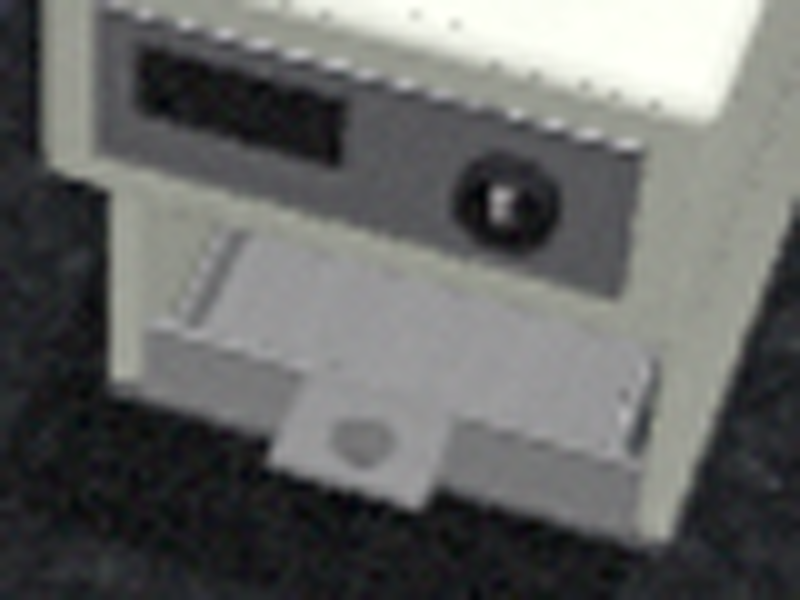

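```bash
python3 - <<'E'
from h import *
I={"side":((320,170),[336,390],[[155,245],[630,468]],[[230,382],[380,460]],[[118,330],[665,592]]),
"top":((295,140),[363,441],[[145,328],[640,468]],[[265,465],[422,512]],[[110,385],[665,545]])}
for c in I:
    f=grab_frame(c);b,h,p,t,k=I[c]
    g=lambda u,z:ray(f,np.atleast_2d(u)/10-.5+np.array(b),z)
    print(c,"hole",g(h,45).round(1))
    for n,u,z in(("panel",p,43),("tab",t,45),("base",k,0)):
        P=g(u,z);d=P[0]-P[1];print(n,P.round(1).tolist(),np.linalg.norm(d).round(1),"yaw",np.arctan2(-d[0],d[1]).round(3), P.mean(0).round(1))
E
```

```text
side hole [[ 639.9 -169.3   45. ]]
panel [[676.2, -93.9, 43.0], [652.2, -251.8, 43.0]] 159.8 yaw -0.15 [ 664.2 -172.9   43. ]
tab [[628.2, -142.7, 45.0], [618.5, -193.2, 45.0]] 51.4 yaw -0.19 [ 623.3 -167.9   45. ]
base [[685.9, -78.1, 0.0], [658.4, -264.1, 0.0]] 188.0 yaw -0.147 [ 672.1 -171.1    0. ]
top hole [[ 641.7 -171.2   45. ]]
panel [[675.6, -95.4, 43.0], [649.9, -257.1, 43.0]] 163.8 yaw -0.157 [ 662.8 -176.3   43. ]
tab [[626.1, -143.0, 45.0], [617.4, -193.5, 45.0]] 51.3 yaw -0.17 [ 621.7 -168.3   45. ]
base [[685.9, -82.0, 0.0], [655.9, -268.8, 0.0]] 189.2 yaw -0.159 [ 670.9 -175.4    0. ]
```

```bash
cat > kin.py <<'E'
from h import *
from scipy.optimize import least_squares
X=[276.5,110.9,587.4,114.9,392.4,280.3]
E=Ro.from_euler
LO=np.array([-3.08,-.75,.22,-1.43,0,-2.85]);HI=np.array([3.08,2.2,2.44,4.57,2.65,2.85])
def fk(q,x=X):
    h,d,L1,e,L2,Lt=x
    A=E('z',q[0]);B=A*E('y',q[1]);C=B*E('y',q[2]);W=C*E('z',q[3])*E('y',q[4])*E('z',q[5])
    return A.apply([0,d,0])+[0,0,h]+B.apply([0,0,L1])+C.apply([e,0,L2])+W.apply([0,0,Lt]),W*E('z',np.pi/2)
def ik(p,R,q0):
    def r(q):
        P,W=fk(q);return np.r_[(P-p)/100,(R.inv()*W).as_rotvec()]
    s=least_squares(r,np.clip(q0,LO+1e-3,HI-1e-3),bounds=(LO,HI));return s.x,np.linalg.norm(s.fun)
E
python3 - <<'E'
from kin import *
s=observe();q0=s["joint_positions"];P,W=fk(q0);print(P-s["position"],(W.inv()*q2R(s["tcp_rot"])).as_rotvec())
cab=-.155;hole=np.array([640.8,-170.8,45])
for t in(.2,.35,.5):
  z=toolR(.237,t).as_matrix()[:,2];q,e=ik(np.array([545.6,45.6,132])+2*z,toolR(.237,t),q0);print("tilt",t,"rest",q.round(2),e.round(4))
  for psi in(-.55,-.35,-.155,0.05):
    q1=q
    for pull in(0,75,147):
      Rh=E('z',psi); el=hole-pull*np.array([np.cos(cab),np.sin(cab),0])+[2*np.cos(psi),2*np.sin(psi),5]
      p=el+Rh.apply([-57,0,82]);R=toolR(psi,t);p=p+2*R.as_matrix()[:,2]
      q1,e=ik(p,R,q1);print(psi,pull,q1.round(2),e.round(4))
E
```

```text
[-0.01573234  0.05594422  0.14004905] [ 2.28983499e-16  1.73472348e-17 -9.02056208e-17]
tilt 0.2 rest [-0.16  0.55  1.87  0.15  0.54  1.05] 0.0
-0.55 0 [-0.4   0.61  1.71 -0.05  0.62  1.75] 0.0
-0.55 75 [-0.44  0.55  1.89 -0.04  0.5   1.71] 0.0
-0.55 147 [-0.49  0.49  2.07 -0.03  0.39  1.65] 0.0
-0.35 0 [-0.44  0.61  1.72  0.03  0.61  1.45] 0.0
-0.35 75 [-0.49  0.54  1.91  0.06  0.5   1.38] 0.0
-0.35 147 [-0.55  0.48  2.08  0.11  0.38  1.28] 0.0
-0.155 0 [-0.48  0.61  1.72  0.11  0.63  1.16] 0.0
-0.155 75 [-0.53  0.54  1.9   0.15  0.51  1.07] 0.0
-0.155 147 [-0.6   0.49  2.08  0.22  0.41  0.93] 0.0
0.05 0 [-0.52  0.62  1.7   0.18  0.66  0.87] 0.0
0.05 75 [-0.58  0.55  1.89  0.22  0.55  0.76] 0.0
0.05 147 [-0.65  0.49  2.06  0.3   0.45  0.61] 0.0
tilt 0.35 rest [-0.2   0.54  1.97  0.45  0.33  0.73] 0.0
-0.55 0 [-0.39  0.6   1.81 -0.14  0.39  1.85] 0.0
-0.55 75 [-0.43  0.54  1.99 -0.15  0.27  1.83] 0.0
-0.55 147 [-0.49  0.49  2.17 -0.16  0.13  1.79] 0.0
-0.35 0 [-0.45  0.59  1.83  0.1   0.38  1.39] 0.0
-0.35 75 [-0.5   0.53  2.01  0.21  0.26  1.23] 0.0
-0.35 147 [-0.57  0.49  2.19  0.5
[... 298 characters left out ...]
.16  0.81  0.33  0.05] 0.0
tilt 0.5 rest [-0.24  0.56  2.08  1.33  0.23 -0.17] 0.0
-0.55 0 [-0.38  0.6   1.91 -0.53  0.16  2.24] 0.0
-0.55 75 [-0.42  0.55  2.08 -1.17  0.06  2.85] 0.0132
-0.55 147 [-0.49  0.5   2.22 -1.23  0.02  2.85] 0.0807
-0.35 0 [-0.46  0.6   1.93  0.42  0.13  1.06] 0.0
-0.35 75 [-0.52  0.55  2.11  1.76  0.08 -0.34] 0.0
-0.35 147 [-0.6   0.52  2.29  2.51  0.2  -1.17] 0.0
-0.155 0 [-0.54  0.6   1.93  0.89  0.23  0.36] 0.0
-0.155 75 [-0.61  0.55  2.11  1.46  0.21 -0.29] 0.0
-0.155 147 [-0.71  0.53  2.29  1.96  0.28 -0.9 ] 0.0
0.05 0 [-0.61  0.6   1.9   0.93  0.37  0.07] 0.0
0.05 75 [-0.69  0.56  2.08  1.23  0.35 -0.32] 0.0
0.05 147 [-0.8   0.53  2.25  1.53  0.37 -0.74] 0.0
```

```bash
python3 - <<'E'
from h import *
st()
t=.35
z=toolR(.237,t).as_matrix()[:,2]; g=np.array([541.1,44.5,138.6])
for b in(100,50,-2): to(g-b*z,.237,t)
E
```

```text
t 5.85 p [494.1  33.7 228.6] tilt 0.5002 psi(y) 0.2363 y.z -0.0011 F [ 0.58 -0.06 -0.15] op 85.2 q [-0.305, 0.282, 2.112, 0.698, 0.396, 0.427]
shift [0.0942, 0.0034, 0.0217] turn [-0.0002, -0.0478, -0.0004] mm 14.5 deg 8.6 rows>= 0.8
shift [0.0443, 0.0037, 0.3513] turn [-0.0002, -0.0478, -0.0004] mm 53.1 deg 8.6 rows>= 0.8
shift [-0.0076, 0.004, 0.694] turn [-0.0002, -0.0478, -0.0004] mm 104.1 deg 8.6 rows>= 1.7
```

```bash
python3 -m jog '[[[0.094,0.003,0.02],[0,-0.024,0]],[[0.09,0.003,0.05],[0,-0.048,0]],[[0.06,0.003,0.25],[0,-0.048,0]],[[0.03,0.004,0.45],[0,-0.048,0]],[[0,0.004,0.62],[0,-0.048,0]],[[-0.008,0.004,0.694],[0,-0.048,0]],[[-0.008,0.004,0.694],[0,-0.048,0]],[[-0.008,0.004,0.694],[0,-0.048,0]]]' 0
python3 - <<'E'
from h import *
st()
t=.35
z=toolR(.237,t).as_matrix()[:,2]; g=np.array([541.1,44.5,138.6])
to(g+2*z,.237,t)
for c,b in(("side",(225,125,325,225)),("top",(210,130,310,220))):
    f=grab_frame(c);save(f,c+"4.png",b,6)
E
```

```text
clock: 6.85
position: [541.9, 44.7, 137.3]
tcp_rot: [-0.021, 0.978, 0.116, 0.173]
wrist_force: [-0.1, 0.4, -1.0]
opening: 85.4
t 6.85 p [541.9  44.7 137.3] tilt 0.3503 psi(y) 0.2365 y.z -0.0008 F [-0.09  0.38 -1.02] op 85.4 q [-0.201, 0.525, 1.981, 0.443, 0.347, 0.737]
shift [-0.0022, 0.0002, 0.0036] turn [-0.0002, -0.0001, -0.0002] mm 0.6 deg 0.1 rows>= 0.0
```

View pics/side4.png

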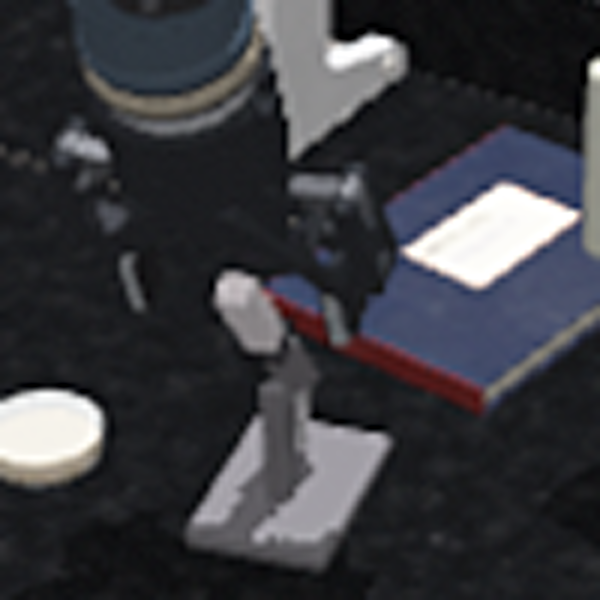

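View pics/top4.png

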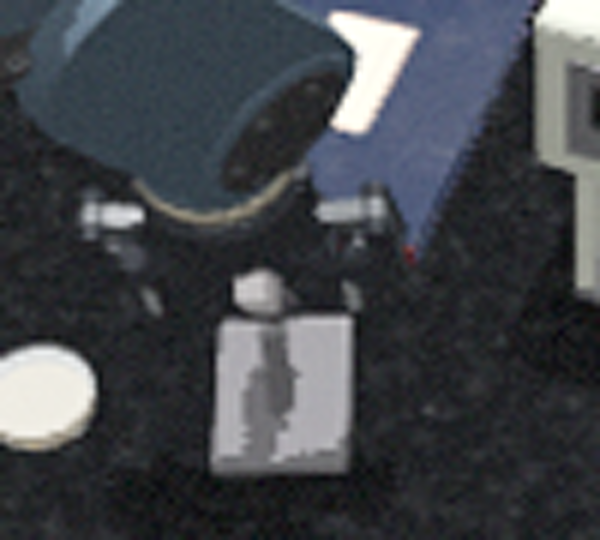

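```bash
python3 - <<'E'
from h import *
s=observe();R=q2R(s["tcp_rot"]).as_matrix();p=s["position"]
X=np.array([np.cos(.237),np.sin(.237),0]);Z=np.array([0,0,1]);sh=-.574*X+.819*Z
for c,b in(("side",(225,125)),("top",(210,130))):
    f=grab_frame(c)
    u=lambda P:((px(f,P)[0]-b+.5)*6).round().tolist()
    print(c,"tcp",u(p),"padtips",u(p+R@[0,42,4]),u(p+R@[0,-42,4]),"end",u(np.array([601,59,50])+129*sh),"low",u(np.array([601,59,50])+71*sh))
    im=cv2.imread(f"pics/{c}4.png")
E
```

```text
side tcp [252.0, 304.0] padtips [343.0, 325.0] [165.0, 293.0] end [239.0, 286.0] low [271.0, 334.0]
top tcp [256.0, 289.0] padtips [345.0, 289.0] [169.0, 294.0] end [251.0, 285.0] low [263.0, 296.0]
```

```bash
python3 -m jog '[[[0,0,0],[0,0,0]],[[0,0,0],[0,0,0]],[[0,0,0],[0,0,0]],[[0,0,0],[0,0,0]],[[0,0,0],[0,0,0]],[[0,0,0],[0,0,0]]]' 1 20
python3 -m jog '[[[0,0,0],[0,0,0]],[[0,0,0],[0,0,0]]]' 1 70
python3 - <<'E'
from h import *
st()
for c,b in(("side",(225,125,325,225)),("top",(210,130,310,220))):
    f=grab_frame(c);save(f,c+"5.png",b,6)
    for t in("hook","hook_grip","hook_tip"):
        print(c,t,[(np.round(d["centre"]),round(d["conf"],2)) for d in place_of(c,t)[:1]])
E
```

```text
clock: 7.8
position: [541.6, 44.8, 136.6]
tcp_rot: [-0.021, 0.978, 0.116, 0.172]
wrist_force: [0.3, 0.3, 1.4]
opening: 15.9
clock: 8.05
position: [541.6, 44.8, 136.7]
tcp_rot: [-0.021, 0.978, 0.116, 0.172]
wrist_force: [-0.9, -0.5, 2.8]
opening: 15.2
t 8.05 p [541.6  44.8 136.7] tilt 0.3492 psi(y) 0.2364 y.z -0.0013 F [-0.86 -0.49  2.85] op 15.2 q [-0.201, 0.526, 1.982, 0.444, 0.347, 0.737]
side hook [(array([599.,  58.,  51.]), 0.53)]
side hook_grip [(array([549.,  43., 136.]), 0.64)]
side hook_tip [(array([591.,  55.,  17.]), 0.66)]
top hook [(array([607., 285.,  -1.]), 0.58)]
top hook_grip [(array([546.,  42., 134.]), 0.35)]
top hook_tip [(array([ 717., -180.,   -2.]), 0.72)]
```

View pics/side5.png

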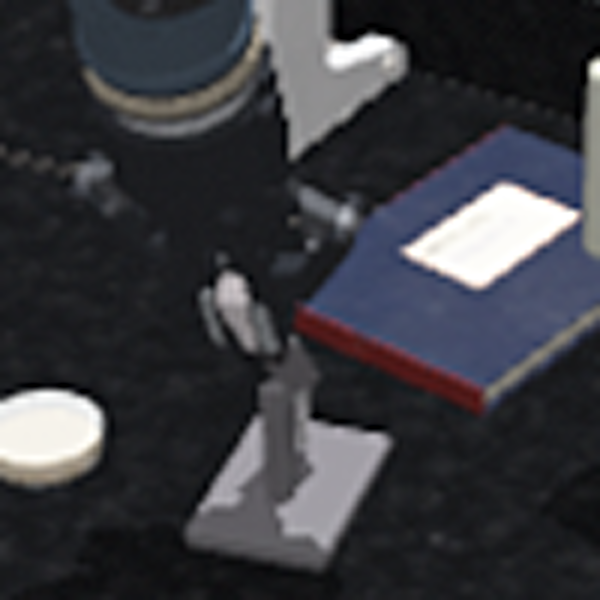

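View pics/top5.png

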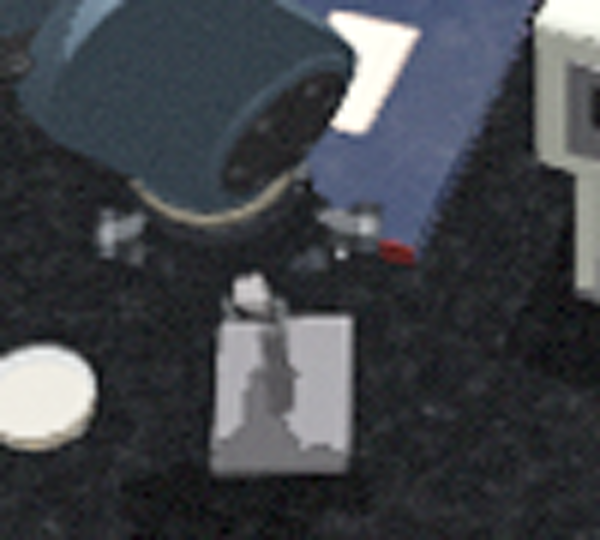

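```bash
cat >> h.py <<'E'
P0=np.array([541.6,44.8,136.7]);E0=np.array([600.5,59,50]);PS0=.2364;T0=.349
def tgt(el,psi,E0=E0):
    return np.array(el)+Ro.from_euler('z',psi-PS0).apply(P0-E0)
CAB=-.155
def hk(hole,dx,dz,psi=CAB,E0=E0):  # elbow at hole + dx along cab x, dz
    el=np.array(hole)+[dx*np.cos(CAB),dx*np.sin(CAB),dz]; p=tgt(el,psi,E0); print("tcp",p.round(1)); to(p,psi,T0)
E
python3 - <<'E'
from h import *
H=[640.8,-170.8,45]
to(P0+[0,0,65],PS0,T0)
hk(H,-50,65)
E
```

```text
shift [0.1482, -0.0008, -0.4075] turn [-0.0004, -0.0001, -0.0001] mm 65.0 deg 0.1 rows>= 1.0
tcp [ 531.5 -153.7  196.7]
shift [-0.2153, 1.2703, -0.5061] turn [-0.043, 0.0, 0.1169] mm 207.6 deg 22.4 rows>= 3.3
```

```bash
python3 -m jog '[[[0.05,0,-0.13],[0,0,0]],[[0.1,0,-0.27],[0,0,0]],[[0.148,0,-0.407],[0,0,0]],[[0.148,0,-0.407],[0,0,0]],[[0.148,0,-0.407],[0,0,0]]]'
python3 - <<'E'
from h import *
H=[640.8,-170.8,45]
st();hk(H,-50,65)
f=grab_frame("side");save(f,"side6.png",(225,105,325,225),6)
E
```

```text
clock: 9.07
position: [541.1, 44.9, 200.6]
tcp_rot: [-0.021, 0.978, 0.116, 0.172]
wrist_force: [-0.6, -0.0, -1.4]
opening: 15.0
t 9.07 p [541.1  44.9 200.6] tilt 0.3475 psi(y) 0.2366 y.z -0.0021 F [-0.57 -0.04 -1.39] op 15.0 q [-0.201, 0.4, 1.928, 0.301, 0.516, 0.894]
tcp [ 531.5 -153.7  196.7]
shift [-0.3577, 1.2723, -0.1048] turn [-0.0432, 0.0006, 0.1169] mm 198.9 deg 22.4 rows>= 3.2
```

View pics/side6.png

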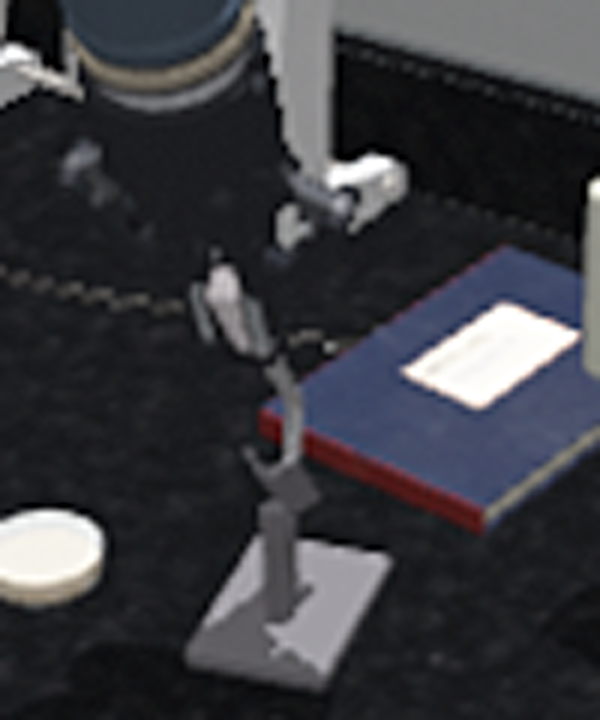

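```bash
python3 -m jog '[[[-0.09,0.3,-0.03],[-0.01,0,0.03]],[[-0.18,0.6,-0.06],[-0.02,0,0.06]],[[-0.27,0.9,-0.08],[-0.032,0,0.09]],[[-0.3,1,-0.09],[-0.043,0,0.117]],[[-0.3,1,-0.09],[-0.043,0,0.117]]]'
python3 - <<'E'
from h import *
H=[640.8,-170.8,45]
st();hk(H,-50,65);hk(H,-40,45)
E
```

```text
clock: 9.75
position: [530.7, -112.7, 197.4]
tcp_rot: [0.013, 0.982, -0.077, 0.172]
wrist_force: [0.7, 0.5, 0.0]
opening: 14.5
t 9.75 p [ 530.7 -112.7  197.4] tilt 0.3466 psi(y) -0.1557 y.z -0.0007 F [0.68 0.54 0.02] op 14.5 q [-0.472, 0.404, 1.935, 0.231, 0.483, 1.068]
tcp [ 531.5 -153.7  196.7]
shift [0.0438, 0.2696, 0.0206] turn [-0.0001, 0.0008, -0.0003] mm 41.1 deg 0.1 rows>= 0.7
tcp [ 541.4 -155.3  176.7]
shift [0.0612, 0.2696, 0.1686] turn [-0.0001, 0.0008, -0.0003] mm 48.6 deg 0.1 rows>= 0.8
```

```bash
python3 -m jog '[[[0.03,0.14,0.08],[0,0,0]],[[0.061,0.27,0.169],[0,0,0]],[[0.061,0.27,0.169],[0,0,0]],[[0.061,0.27,0.169],[0,0,0]]]'
python3 - <<'E'
from h import *
H=np.array([640.8,-170.8,45])
st()
s=observe();R=q2R(s["tcp_rot"])
el=s["position"]+Ro.from_euler('z',CAB-PS0).apply(E0-P0)
X=np.array([np.cos(CAB),np.sin(CAB),0]);Z=np.array([0,0,1]);sh=-.574*X+.819*Z
for c,b in(("side",(290,130,390,230)),("top",(270,120,370,210))):
    f=grab_frame(c);im=f["frame"][b[1]:b[3],b[0]:b[2],::-1]
    im=cv2.resize(im,None,fx=7,fy=7,interpolation=cv2.INTER_CUBIC)
    cv2.imwrite(f"pics/{c}7.png",im)
    u=lambda P:tuple(int(v) for v in (px(f,P)[0]-b[:2]+.5)*7)
    for P in(el-7.8*X-29*Z,el,el+67*sh,el+129*sh,H): cv2.circle(im,u(P),2,(0,0,255),-1);print(c,u(P))
    cv2.imwrite(f"pics/{c}7o.png",im)
    for t in("hook","hook_grip","hook_tip"):
        print(c,t,[(np.round(d["centre"]),round(d["conf"],2)) for d in place_of(c,t)[:1]])
print(el)
E
```

```text
clock: 10.25
position: [541.4, -153.4, 177.5]
tcp_rot: [0.013, 0.982, -0.076, 0.172]
wrist_force: [0.7, -0.5, -1.9]
opening: 15.1
t 10.25 p [ 541.4 -153.4  177.5] tilt 0.347 psi(y) -0.1537 y.z -0.0012 F [ 0.66 -0.48 -1.9 ] op 15.1 q [-0.541, 0.463, 1.904, 0.291, 0.469, 0.944]
side (375, 576)
side (390, 505)
side (335, 434)
side (279, 361)
side (449, 552)
side hook [(array([ 604., -166.,   93.]), 0.64)]
side hook_grip [(array([ 552., -155.,  178.]), 0.67)]
side hook_tip [(array([ 591., -162.,   60.]), 0.55)]
top (390, 504)
top (399, 448)
top (374, 430)
top (348, 411)
top (427, 450)
top hook [(array([ 604., -162.,   93.]), 0.44)]
top hook_grip [(array([ 549., -157.,  174.]), 0.46)]
top hook_tip [(array([ 595., -166.,   64.]), 0.41)]
[ 601.21474118 -162.75799271   90.75982687]
```

View pics/side7o.png

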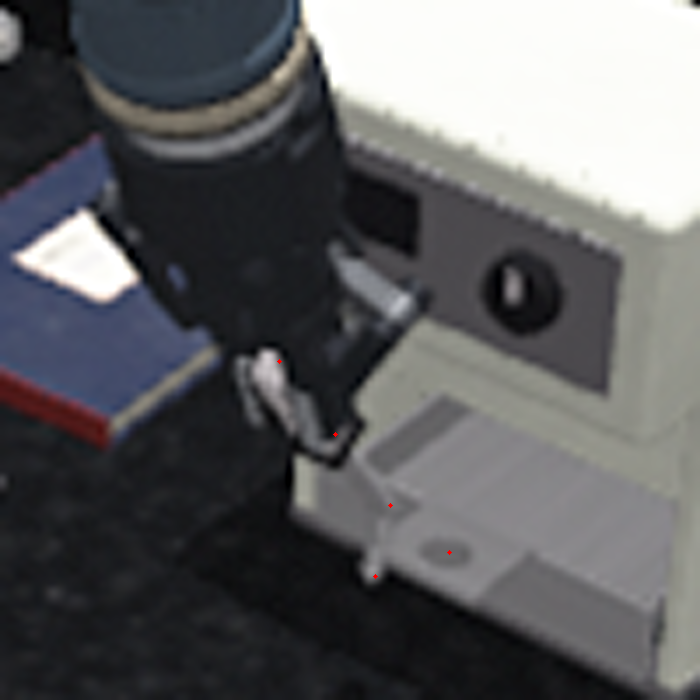

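View pics/top7o.png

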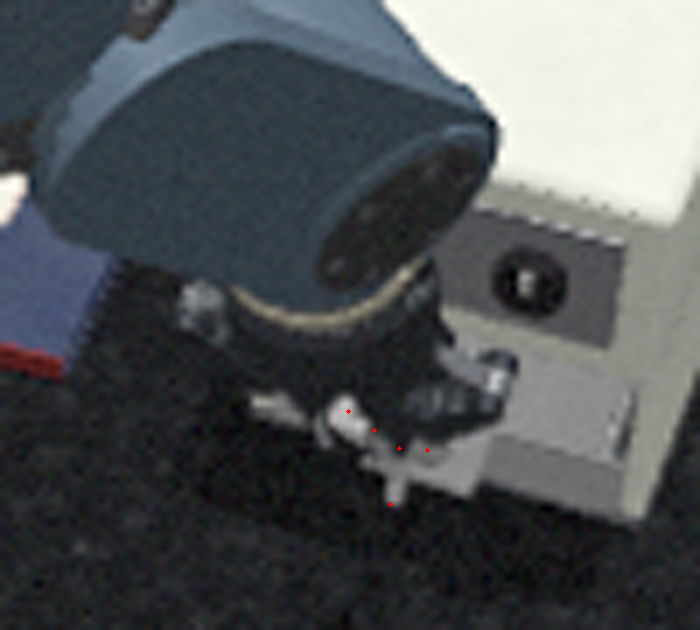

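```bash
python3 - <<'E'
from h import *
fs=grab_frame("side");ft=grab_frame("top")
from scipy.optimize import least_squares
a=np.array([371,575])/7-.5+[290,130];b=np.array([397,502])/7-.5+[270,120]
r=least_squares(lambda P:np.r_[px(fs,P)[0]-a,px(ft,P)[0]-b],[593,-161,60]);print("tip",r.x.round(1),r.fun.round(2))
a=np.array([353.1,208.5]);b=np.array([330.8,183.6])
r=least_squares(lambda P:np.r_[px(fs,P)[0]-a,px(ft,P)[0]-b],[640,-170,45]);print("hole",r.x.round(1),r.fun.round(2))
E
```

```text
tip [ 588.7 -163.4   67.6] [ 0.49 -0.35 -0.46  0.51]
hole [ 638.6 -170.7   47.2] [ 0.29 -0.2  -0.27  0.3 ]
```

```bash
cat >> h.py <<'E'
def rel(dx,dy,dz,ang=CAB):
    R=q2R(observe()["tcp_rot"]); w=Ro.from_euler('z',ang).apply([dx,dy,dz]); print((R.inv().apply(w)/150).round(4).tolist())
E
python3 - <<'E'
from h import *
st();rel(49,-.8,0)
E
```

```text
t 10.75 p [ 542.1 -154.7  178.1] tilt 0.3492 psi(y) -0.155 y.z 0.0001 F [-0.33 -0.47 -1.37] op 15.1 q [-0.542, 0.463, 1.902, 0.29, 0.468, 0.945]
[0.3069, 0.0053, 0.1118]
```

```bash
python3 -m jog '[[[0.1,0,0.037],[0,0,0]],[[0.2,0,0.074],[0,0,0]],[[0.304,0,0.111],[0,0,0]],[[0.304,0,0.111],[0,0,0]],[[0.304,0,0.111],[0,0,0]]]'
cat > look.py <<'E'
from h import *
import sys
n=sys.argv[1];H=np.array([640.8,-170.8,45]);st()
s=observe();psi=CAB
el=s["position"]+Ro.from_euler('z',psi-PS0).apply(E0-P0)
X=np.array([np.cos(CAB),np.sin(CAB),0]);Z=np.array([0,0,1]);sh=-.574*X+.819*Z
print("el rel hole cab",Ro.from_euler('z',-CAB).apply(el-H).round(1))
for c,b in(("side",(300,150,390,230)),("top",(280,130,370,210))):
    f=grab_frame(c);im=f["frame"][b[1]:b[3],b[0]:b[2],::-1]
    im=cv2.resize(im,None,fx=8,fy=8,interpolation=cv2.INTER_CUBIC)
    u=lambda P:tuple(int(v) for v in (px(f,P)[0]-b[:2]+.5)*8)
    for P in(el-7.8*X-29*Z,el,el+67*sh,H): cv2.circle(im,u(P),2,(0,0,255),-1)
    cv2.imwrite(f"pics/{c}{n}.png",im)
E
python3 look.py 8
```

```text
clock: 11.38
position: [587.8, -161.0, 176.6]
tcp_rot: [0.012, 0.982, -0.076, 0.17]
wrist_force: [-4.7, -0.0, -1.0]
opening: 14.8
t 11.38 p [ 587.8 -161.   176.6] tilt 0.3433 psi(y) -0.1543 y.z -0.0021 F [-4.75 -0.01 -0.97] op 14.8 q [-0.506, 0.513, 1.789, 0.236, 0.529, 1.034]
el rel hole cab [ 6.7  1.5 44.9]
```

View pics/side8.png

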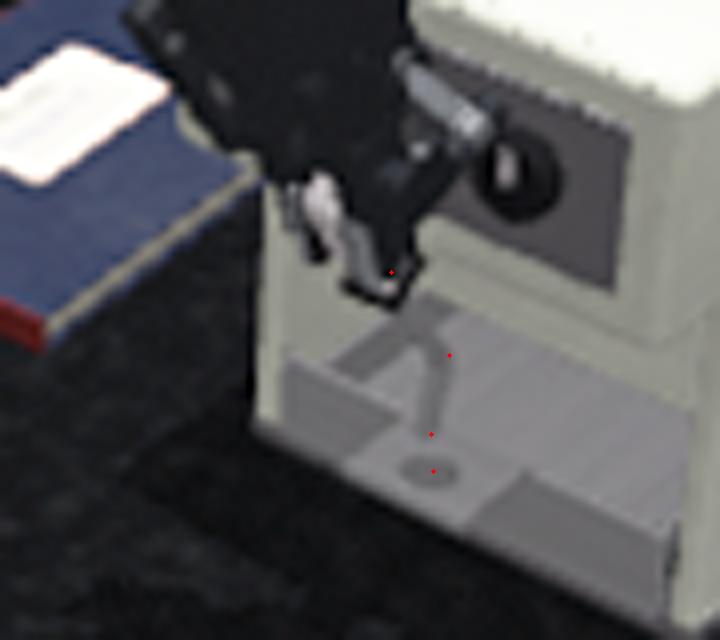

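View pics/top8.png

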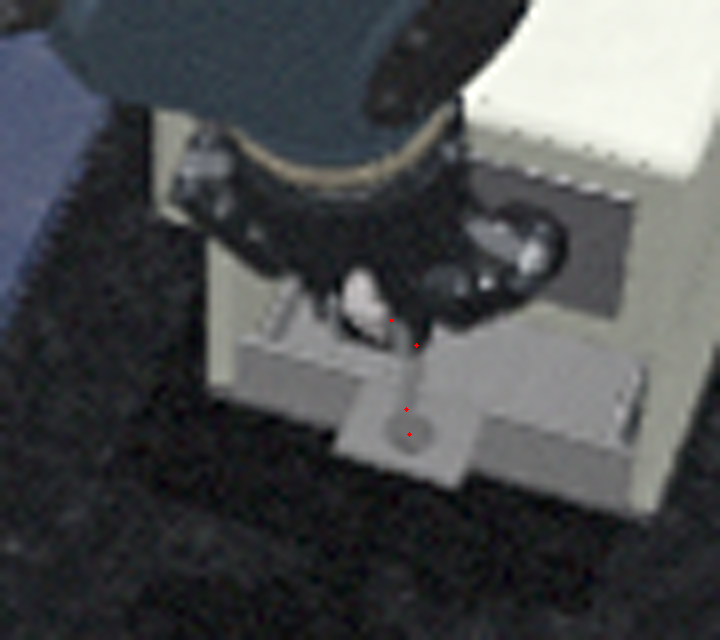

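```bash
cat >> h.py <<'E'
HO=np.array([640.8,-170.8,45])
def hp(dx,dy,dz,dl=0.,psi=CAB,hole=HO,org=None):
    el=hole+Ro.from_euler('z',CAB).apply([dx,dy,dz]); R=toolR(psi,T0+dl); M=R*toolR(PS0,T0).inv()
    p=el+M.apply(P0-E0); print("tcp",p.round(1),"tip rel elbow",Ro.from_euler('y',-dl).apply([-7.8,0,-29]).round(1)); to(p,psi,T0+dl)
E
python3 - <<'E'
from h import *
hp(-5,0,42,0.12)
E
```

```text
tcp [ 566.2 -159.1  165.8] tip rel elbow [ -4.3   0.  -29.7]
shift [-0.1605, 0.0097, 0.0191] turn [-0.0007, 0.0399, -0.0001] mm 24.3 deg 7.2 rows>= 0.7
```

```bash
python3 -m jog '[[[-0.08,0,0],[0,0,0]],[[-0.1605,0.01,0.019],[0,0.02,0]],[[-0.1605,0.01,0.019],[0,0.04,0]],[[-0.1605,0.01,0.019],[0,0.04,0]],[[-0.1605,0.01,0.019],[0,0.04,0]]]'
python3 - <<'E'
from h import *
st();hp(4,0,42,0.12);hp(4,0,32,.12);hp(1,0,5,.12)
E
```

```text
clock: 12.1
position: [569.3, -161.3, 167.6]
tcp_rot: [0.019, 0.969, -0.075, 0.235]
wrist_force: [-0.6, -0.1, -1.6]
opening: 15.5
t 12.1 p [ 569.3 -161.3  167.6] tilt 0.4761 psi(y) -0.1556 y.z 0.0013 F [-0.57 -0.11 -1.61] op 15.5 q [-0.55, 0.505, 1.932, 0.607, 0.312, 0.633]
tcp [ 575.1 -160.5  165.8] tip rel elbow [ -4.3   0.  -29.7]
shift [0.0278, -0.0108, 0.0279] turn [0.0005, -0.0023, 0.0] mm 6.1 deg 0.4 rows>= 0.1
tcp [ 575.1 -160.5  155.8] tip rel elbow [ -4.3   0.  -29.7]
shift [-0.0028, -0.0108, 0.0871] turn [0.0005, -0.0023, 0.0] mm 13.2 deg 0.4 rows>= 0.2
tcp [ 572.1 -160.1  128.8] tip rel elbow [ -4.3   0.  -29.7]
shift [-0.1031, -0.0111, 0.2379] turn [0.0005, -0.0023, 0.0] mm 38.9 deg 0.4 rows>= 0.6
```

```bash
python3 -m jog '[[[0.01,-0.011,0.06],[0,-0.002,0]],[[0.01,-0.011,0.06],[0,-0.002,0]],[[0.01,-0.011,0.06],[0,-0.002,0]],[[0.01,-0.011,0.06],[0,-0.002,0]]]'
cat > look.py <<'E'
from h import *
import sys
n=sys.argv[1];H=HO;st()
s=observe();M=q2R(s["tcp_rot"])*toolR(PS0,T0).inv()
el=s["position"]+M.apply(E0-P0)
C=Ro.from_euler('z',-CAB)
Rh=M*Ro.from_euler('z',PS0)
tip=el+Rh.apply([-7.8,0,-29]);col=el+Rh.apply([-.574*67,0,.819*67])
print("el",C.apply(el-H).round(1),"tip",C.apply(tip-H).round(1))
k=8
bx=[(300,150,390,230),(280,130,370,210)] if len(sys.argv)<3 else eval(sys.argv[2])
for c,b in zip(("side","top"),bx):
    f=grab_frame(c);im=f["frame"][b[1]:b[3],b[0]:b[2],::-1]
    im=cv2.resize(im,None,fx=k,fy=k,interpolation=cv2.INTER_CUBIC)
    u=lambda P:tuple(int(v) for v in (px(f,P)[0]-b[:2]+.5)*k)
    for P in(tip,el,col,H): cv2.circle(im,u(P),2,(0,0,255),-1)
    cv2.imwrite(f"pics/{c}{n}.png",im)
E
python3 look.py 9
```

```text
clock: 12.6
position: [574.0, -159.6, 159.6]
tcp_rot: [0.018, 0.97, -0.075, 0.231]
wrist_force: [0.6, 0.3, -0.7]
opening: 15.4
t 12.6 p [ 574.  -159.6  159.6] tilt 0.4682 psi(y) -0.1551 y.z -0.0 F [ 0.64  0.29 -0.68] op 15.4 q [-0.54, 0.524, 1.923, 0.597, 0.307, 0.649]
el [ 2.8  0.8 35.7] tip [-1.5  0.8  6. ]
```

View pics/side9.png

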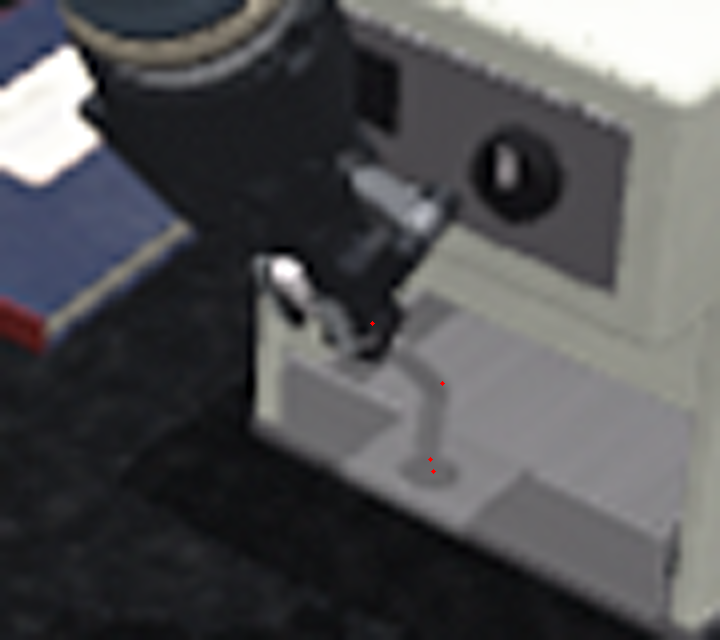

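View pics/top9.png

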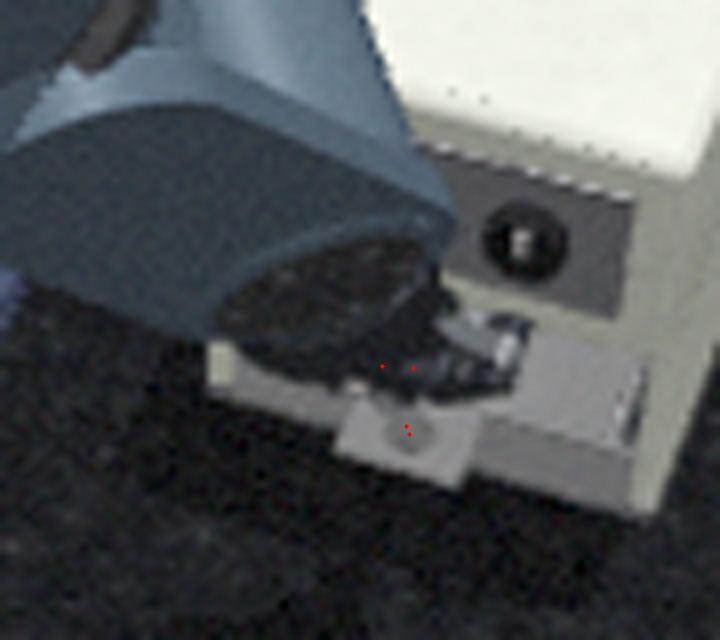

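```bash
python3 - <<'E'
from h import *
rel(1.5,-.8,-12);rel(-2,-.8,-30)
E
```

```text
[-0.0272, 0.0053, 0.0759]
[-0.1022, 0.0053, 0.1724]
```

```bash
python3 -m jog '[[[-0.014,0.005,0.04],[0,0,0]],[[-0.027,0.005,0.076],[0,0,0]],[[-0.027,0.005,0.076],[0,0,0]],[[-0.027,0.005,0.076],[0,0,0]]]'
python3 look.py 10
```

```text
clock: 13.2
position: [575.4, -160.7, 147.5]
tcp_rot: [0.018, 0.97, -0.075, 0.231]
wrist_force: [0.3, -0.7, -1.0]
opening: 14.7
t 13.2 p [ 575.4 -160.7  147.5] tilt 0.468 psi(y) -0.1553 y.z -0.0001 F [ 0.3  -0.72 -0.99] op 14.7 q [-0.541, 0.549, 1.927, 0.653, 0.283, 0.59]
el [ 4.2 -0.1 23.6] tip [-0.1 -0.1 -6.1]
```

View pics/side10.png

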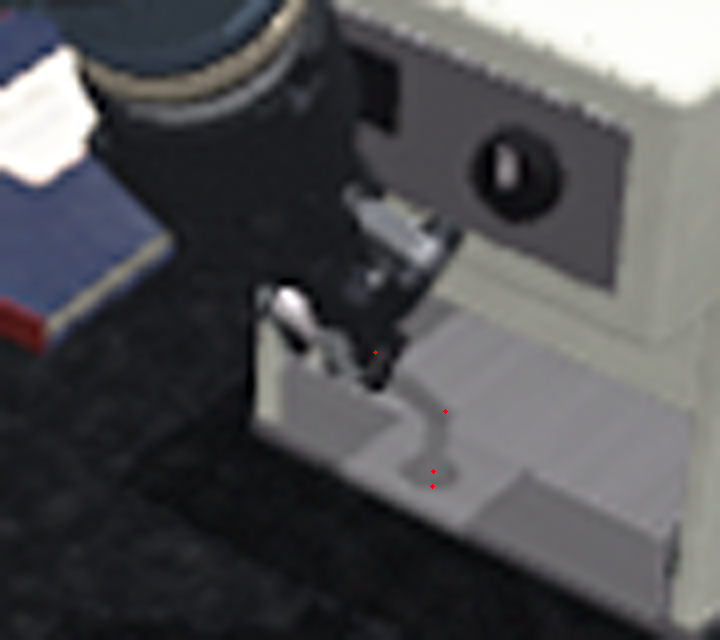

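```bash
python3 - <<'E'
from h import *
rel(-3,0,-18)
E
python3 -m jog '[[[-0.037,0,0.049],[0,0,0]],[[-0.072,0,0.0985],[0,0,0]],[[-0.072,0,0.0985],[0,0,0]],[[-0.072,0,0.0985],[0,0,0]]]'
python3 look.py 11
```

```text
[-0.072, -0.0, 0.098]
clock: 13.8
position: [572.7, -160.3, 129.9]
tcp_rot: [0.018, 0.97, -0.075, 0.232]
wrist_force: [-0.2, -0.7, -0.9]
opening: 15.2
t 13.8 p [ 572.7 -160.3  129.9] tilt 0.4689 psi(y) -0.1552 y.z 0.0003 F [-0.19 -0.74 -0.91] op 15.2 q [-0.543, 0.582, 1.944, 0.78, 0.245, 0.456]
el [ 1.7 -0.2  6.1] tip [ -2.6  -0.2 -23.6]
```

View pics/side11.png

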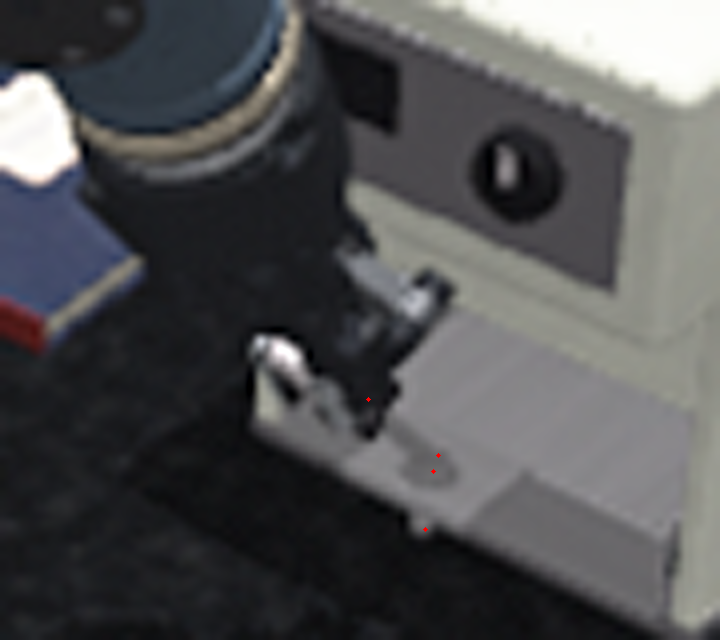

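View pics/top11.png

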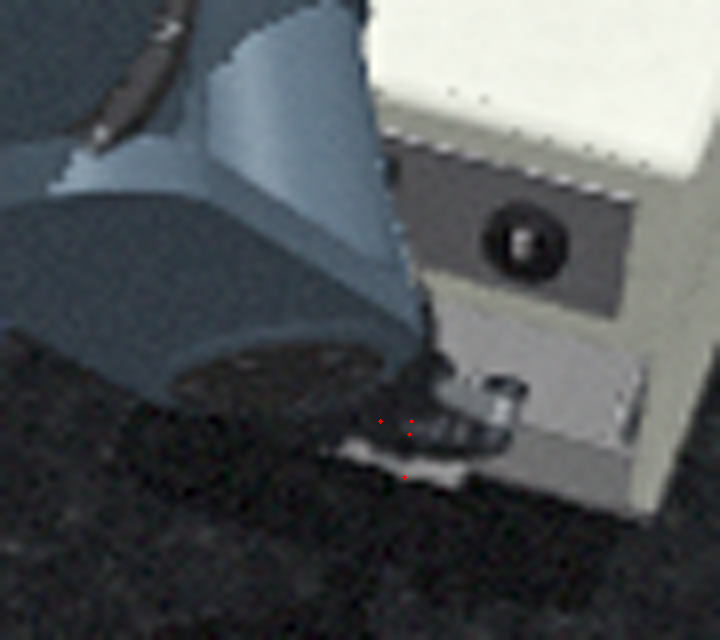

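```bash
python3 - <<'E'
from h import *
rel(-75,0,0)
E
python3 -m jog '[[[-0.05,0,-0.02],[0,0,0]],[[-0.11,0,-0.056],[0,0,0]],[[-0.167,0,-0.085],[0,0,0]],[[-0.223,0,-0.113],[0,0,0]],[[-0.28,0,-0.142],[0,0,0]],[[-0.335,0,-0.17],[0,0,0]],[[-0.39,0,-0.198],[0,0,0]],[[-0.446,0,-0.226],[0,0,0]]]'
python3 look.py 12 "[(260,160,350,240),(250,150,340,230)]"
```

```text
[-0.4459, 0.0001, -0.2261]
clock: 14.9
position: [499.1, -148.7, 130.3]
tcp_rot: [0.018, 0.97, -0.075, 0.232]
wrist_force: [1.5, 1.6, -2.1]
opening: 15.1
t 14.9 p [ 499.1 -148.7  130.3] tilt 0.4704 psi(y) -0.1544 y.z -0.0 F [ 1.47  1.57 -2.13] op 15.1 q [-0.617, 0.536, 2.126, 1.323, 0.21, -0.165]
el [-72.8   0.    6.6] tip [-77.    0.  -23.1]
```

View pics/side12.png

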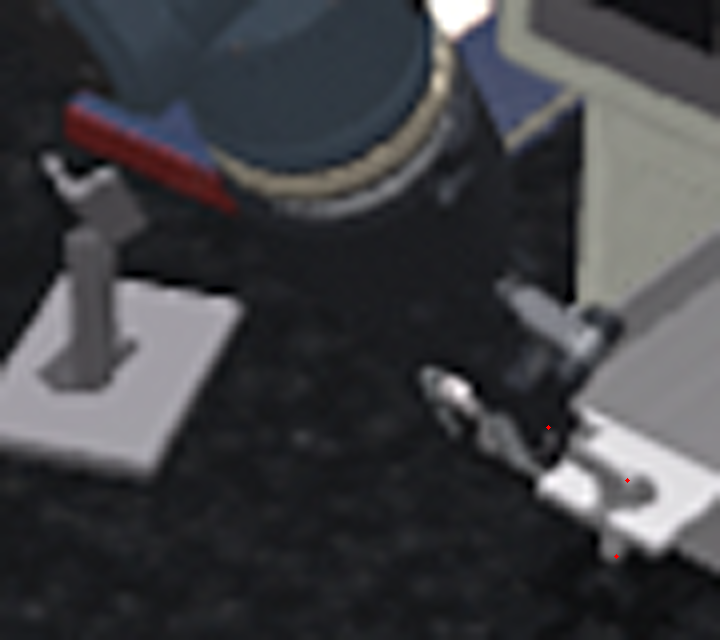

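```bash
python3 -m jog '[[[-0.05,0,-0.025],[0,0,0]],[[-0.105,0,-0.053],[0,0,0]],[[-0.16,0,-0.081],[0,0,0]],[[-0.215,0,-0.109],[0,0,0]],[[-0.27,0,-0.137],[0,0,0]],[[-0.325,0,-0.165],[0,0,0]],[[-0.37,0,-0.188],[0,0,0]],[[-0.41,0,-0.208],[0,0,0]]]'
python3 -m jog '[[[-0.02,0,-0.01],[0,0,0]],[[-0.02,0,-0.01],[0,0,0]]]'
python3 look.py 13 "[(250,160,340,240),(250,150,340,230)]"
```

```text
clock: 16.0
position: [431.3, -138.0, 130.2]
tcp_rot: [0.018, 0.97, -0.075, 0.233]
wrist_force: [2.2, 0.8, -1.1]
opening: 15.1
clock: 16.25
position: [427.3, -137.5, 130.0]
tcp_rot: [0.018, 0.97, -0.075, 0.232]
wrist_force: [0.6, 1.2, -0.4]
opening: 15.1
t 16.25 p [ 427.3 -137.5  130. ] tilt 0.4693 psi(y) -0.1549 y.z 0.0 F [ 0.65  1.19 -0.42] op 15.1 q [-0.721, 0.511, 2.304, 1.874, 0.257, -0.829]
el [-1.455e+02 -1.000e-01  6.200e+00] tip [-1.497e+02 -1.000e-01 -2.360e+01]
```

View pics/side13.png

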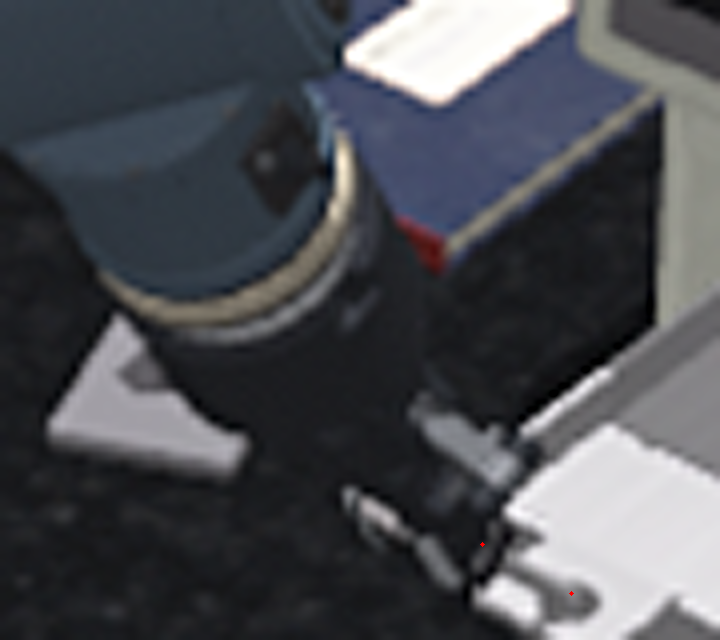

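```bash
python3 -m jog '[[[-0.012,0,-0.006],[0,0,0]],[[-0.024,0,-0.012],[0,0,0]],[[-0.024,0,-0.012],[0,0,0]]]'
python3 -m jog '[[[-0.012,0,-0.006],[0,0,0]],[[-0.018,0,-0.009],[0,0,0]],[[-0.018,0,-0.009],[0,0,0]]]'
python3 - <<'E'
from h import *
st()
for c in("side","top"):
    f=grab_frame(c);save(f,c+"14.png")
    print([(np.round(d["centre"],1),round(d["conf"],2)) for d in place_of(c,"tray_hole")[:1]],[(np.round(d["centre"],1),round(d["conf"],2)) for d in place_of(c,"tray_spot")[:1]])
E
```

```text
clock: 16.73
position: [424.3, -137.2, 130.0]
tcp_rot: [0.018, 0.969, -0.075, 0.233]
wrist_force: [5.5, 2.1, -4.2]
opening: 15.3
clock: 17.1
position: [423.5, -137.3, 130.3]
tcp_rot: [0.017, 0.969, -0.074, 0.235]
wrist_force: [11.8, 1.5, -9.6]
opening: 15.0
t 17.1 p [ 423.5 -137.3  130.3] tilt 0.4758 psi(y) -0.1531 y.z -0.0012 F [11.81  1.54 -9.64] op 15.0 q [-0.733, 0.512, 2.318, 1.92, 0.271, -0.888]
[(array([ 501.6, -145.9,   48.6]), 0.57)] [(array([ 558.5, -154.3,   17.1]), 0.73)]
[(array([ 500. , -147.5,   48.3]), 0.61)] [(array([ 558.8, -161.2,   16. ]), 0.57)]
```

View pics/side14.png

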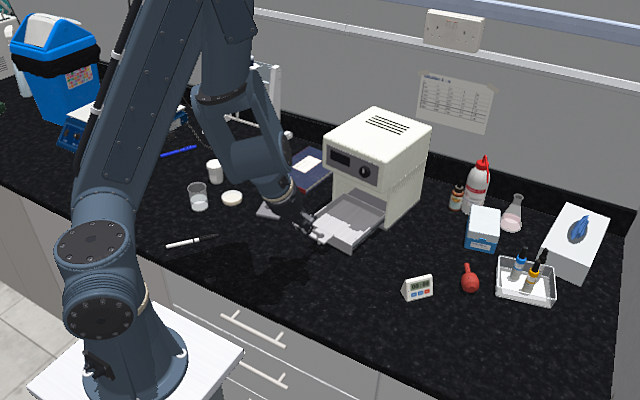

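```bash
python3 - <<'E'
from h import *
rel(6,0,0);rel(8,0,-0+25);rel(9,0,50)
E
```

```text
[0.0356, 0.0001, 0.0183]
[0.1237, -0.0001, -0.1237]
[0.206, -0.0002, -0.2688]
```

```bash
python3 -m jog '[[[0.018,0,0.009],[0,0,0]],[[0.036,0,0.018],[0,0,0]],[[0.036,0,0.018],[0,0,0]]]'
python3 look.py 15 "[(250,180,340,260),(250,150,340,230)]"
```

```text
clock: 17.77
position: [425.5, -137.6, 129.5]
tcp_rot: [0.018, 0.97, -0.076, 0.231]
wrist_force: [1.0, 0.3, -1.3]
opening: 15.0
t 17.77 p [ 425.5 -137.6  129.5] tilt 0.4669 psi(y) -0.156 y.z 0.001 F [ 0.96  0.34 -1.3 ] op 15.0 q [-0.723, 0.511, 2.308, 1.882, 0.256, -0.838]
el [-147.5   -0.5    5.6] tip [-151.8   -0.6  -24.2]
```

View pics/side15.png

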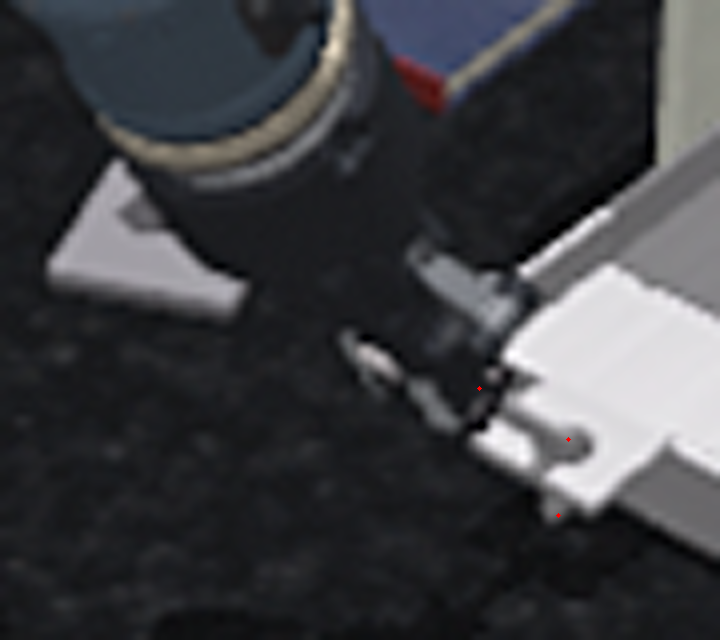

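```bash
python3 - <<'E'
from h import *
rel(3,0,0);rel(5,0,20);rel(7,0,50)
E
python3 -m jog '[[[0.018,0,0.009],[0,0,0]],[[0.05,0,-0.04],[0,0,0]],[[0.09,0,-0.104],[0,0,0]],[[0.13,0,-0.17],[0,0,0]],[[0.19,0,-0.275],[0,0,0]],[[0.19,0,-0.275],[0,0,0]]]'
python3 look.py 16 "[(250,150,340,230),(250,150,340,230)]"
```

```text
[0.0179, -0.0, 0.009]
[0.0898, 0.0, -0.104]
[0.1918, 0.0001, -0.2766]
clock: 18.62
position: [432.9, -138.6, 180.3]
tcp_rot: [0.019, 0.97, -0.075, 0.232]
wrist_force: [-0.2, -1.5, -0.8]
opening: 15.0
t 18.62 p [ 432.9 -138.6  180.3] tilt 0.4705 psi(y) -0.154 y.z 0.0023 F [-0.19 -1.53 -0.8 ] op 15.0 q [-0.711, 0.361, 2.242, 1.083, 0.273, -0.005]
el [-139.7   -0.4   56.6] tip [-143.9   -0.5   26.9]
```

View pics/side16.png

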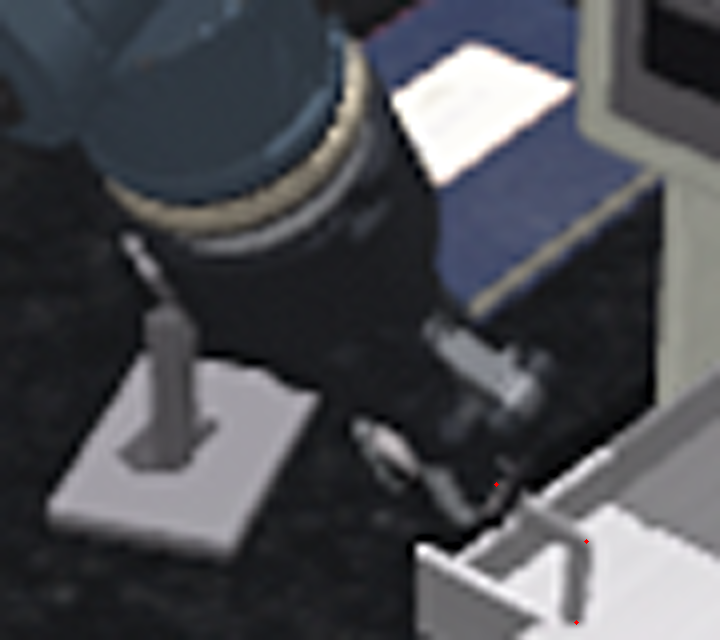

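View pics/top16.png

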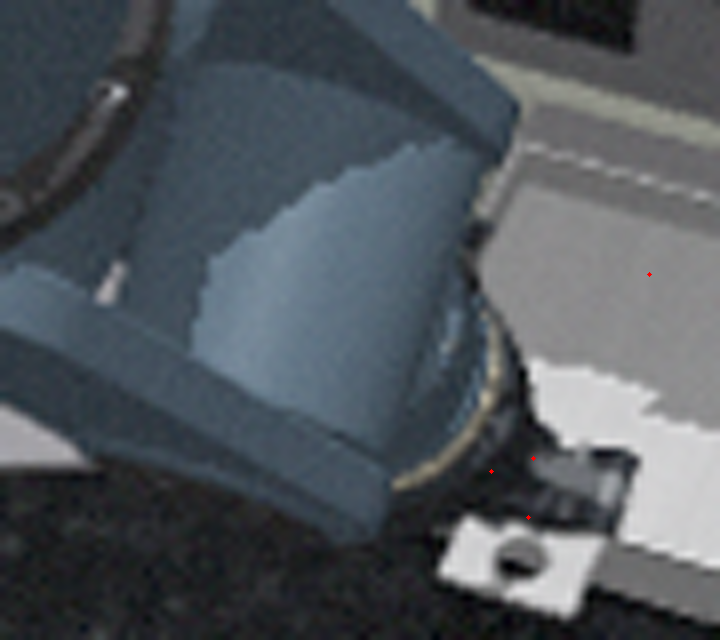

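```bash
python3 - <<'E'
from h import *
to(P0+[0,0,75],PS0,T0); to((P0+[0,0,75]+observe()["position"])/2,.04,.41)
E
```

```text
shift [0.5706, -1.3176, 0.0463] turn [0.0496, -0.0376, -0.1145] mm 215.5 deg 23.5 rows>= 3.4
shift [0.2853, -0.6588, 0.0231] turn [0.0264, -0.0186, -0.0563] mm 107.7 deg 11.7 rows>= 1.7
```

```bash
python3 -m jog '[[[0.06,-0.14,-0.05],[0.005,-0.004,-0.012]],[[0.14,-0.32,-0.05],[0.013,-0.01,-0.03]],[[0.21,-0.5,-0.03],[0.02,-0.014,-0.044]],[[0.285,-0.66,0.02],[0.026,-0.0186,-0.056]],[[0.285,-0.66,0.02],[0.026,-0.0186,-0.056]]]'
python3 - <<'E'
from h import *
st();to(P0+[0,0,75],PS0,T0)
E
```

```text
clock: 19.35
position: [487.4, -45.3, 195.1]
tcp_rot: [-0.004, 0.979, 0.02, 0.203]
wrist_force: [0.5, -0.2, -1.8]
opening: 15.2
t 19.35 p [487.4 -45.3 195.1] tilt 0.4089 psi(y) 0.0417 y.z -0.0004 F [ 0.46 -0.17 -1.79] op 15.2 q [-0.429, 0.35, 2.101, 0.527, 0.368, 0.637]
shift [0.3978, -0.5852, 0.0523] turn [0.0228, -0.019, -0.0576] mm 106.4 deg 11.7 rows>= 1.7
```

```bash
python3 -m jog '[[[0.1,-0.15,0.01],[0.006,-0.005,-0.015]],[[0.23,-0.34,0.03],[0.013,-0.011,-0.033]],[[0.34,-0.5,0.045],[0.02,-0.016,-0.05]],[[0.398,-0.585,0.052],[0.0228,-0.019,-0.0576]],[[0.398,-0.585,0.052],[0.0228,-0.019,-0.0576]],[[0.398,-0.585,0.052],[0.0228,-0.019,-0.0576]]]'
python3 - <<'E'
from h import *
st();to(P0+[0,0,75],PS0,T0);to(P0+[0,0,25],PS0,T0)
s=observe();M=q2R(s["tcp_rot"])*toolR(PS0,T0).inv()
el=s["position"]+M.apply(E0-P0);Rh=M*Ro.from_euler('z',PS0)
pts=[el+Rh.apply([-7.8,0,-29]),el,el+Rh.apply([-.574*67,0,.819*67]),el+Rh.apply([-.574*129,0,.819*129])]
for c,b in zip(("side","top"),((225,115,325,225),(210,110,310,210))):
    f=grab_frame(c);im=cv2.resize(f["frame"][b[1]:b[3],b[0]:b[2],::-1],None,fx=6,fy=6,interpolation=cv2.INTER_CUBIC)
    for P in pts: cv2.circle(im,tuple(int(v) for v in (px(f,P)[0]-b[:2]+.5)*6),2,(0,0,255),-1)
    cv2.imwrite(f"pics/{c}17.png",im)
E
```

```text
clock: 20.1
position: [540.3, 42.8, 211.8]
tcp_rot: [-0.02, 0.978, 0.114, 0.172]
wrist_force: [0.4, -0.1, -1.1]
opening: 15.3
t 20.1 p [540.3  42.8 211.8] tilt 0.3478 psi(y) 0.2323 y.z 0.0004 F [ 0.4  -0.07 -1.07] op 15.3 q [-0.204, 0.379, 1.92, 0.282, 0.543, 0.915]
shift [0.0106, -0.0108, 0.0047] turn [0.0006, 0.0004, -0.0012] mm 2.4 deg 0.2 rows>= 0.0
shift [-0.103, -0.0109, 0.3181] turn [0.0006, 0.0004, -0.0012] mm 50.2 deg 0.2 rows>= 0.8
```

View pics/side17.png

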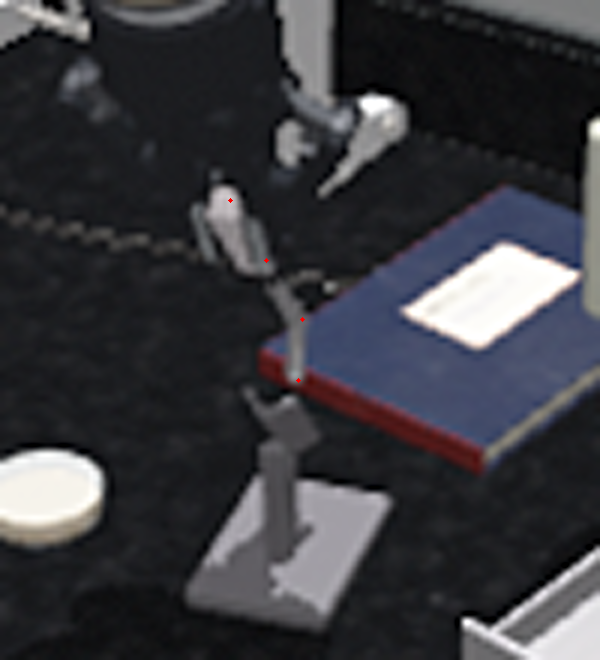

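View pics/top17.png

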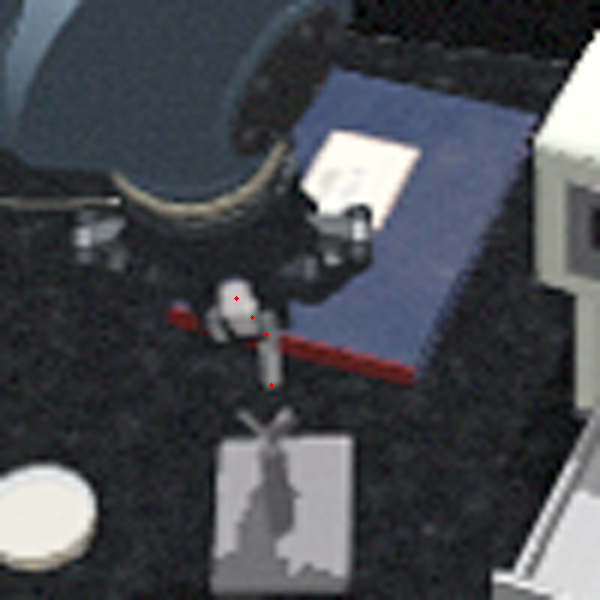

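```bash
python3 -m jog '[[[-0.03,-0.01,0.1],[0,0,-0.001]],[[-0.07,-0.011,0.21],[0,0,-0.001]],[[-0.103,-0.011,0.318],[0,0,-0.001]],[[-0.103,-0.011,0.318],[0,0,-0.001]],[[-0.103,-0.011,0.318],[0,0,-0.001]]]'
python3 - <<'E'
from h import *
st();to(P0+[0,0,4],PS0,T0)
E
```

```text
clock: 20.82
position: [543.0, 44.9, 162.8]
tcp_rot: [-0.019, 0.978, 0.116, 0.173]
wrist_force: [0.5, -1.0, -1.0]
opening: 15.2
t 20.82 p [543.   44.9 162.8] tilt 0.3501 psi(y) 0.2356 y.z 0.0026 F [ 0.48 -0.97 -0.99] op 15.2 q [-0.198, 0.474, 1.96, 0.363, 0.411, 0.825]
shift [-0.059, -0.0019, 0.1356] turn [0.0009, -0.0003, 0.0] mm 22.2 deg 0.2 rows>= 0.4
```

```bash
python3 -m jog '[[[-0.03,-0.002,0.07],[0,0,0]],[[-0.059,-0.002,0.136],[0,0,0]],[[-0.059,-0.002,0.136],[0,0,0]],[[-0.059,-0.002,0.136],[0,0,0]]]'
python3 - <<'E'
from h import *
st();to(P0,PS0,T0)
for c,b in(("side",(225,125,325,225)),("top",(210,130,310,220))):
    f=grab_frame(c);save(f,c+"18.png",b,6)
E
```

```text
clock: 21.32
position: [541.4, 45.3, 140.0]
tcp_rot: [-0.019, 0.978, 0.116, 0.173]
wrist_force: [0.1, -0.2, -1.4]
opening: 15.1
t 21.32 p [541.4  45.3 140. ] tilt 0.349 psi(y) 0.2364 y.z 0.0021 F [ 0.07 -0.23 -1.38] op 15.1 q [-0.198, 0.519, 1.98, 0.425, 0.352, 0.758]
shift [-0.0068, 0.0034, 0.0212] turn [0.0006, -0.0, 0.0002] mm 3.4 deg 0.1 rows>= 0.1
```

View pics/side18.png

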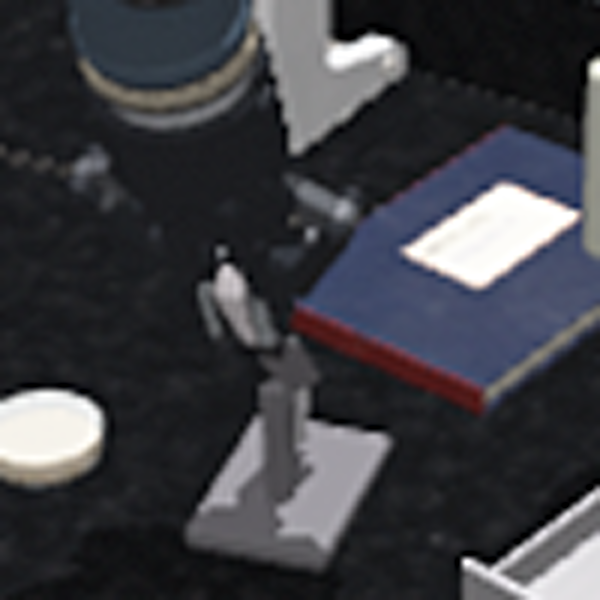

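Nearly seated; final few mm, then release gently.

```bash
python3 -m jog '[[[-0.004,0.002,0.012],[0,0,0]],[[-0.008,0.003,0.024],[0,0,0]],[[-0.008,0.003,0.024],[0,0,0]]]'
python3 -m jog '[[[0,0,0],[0,0,0]],[[0,0,0],[0,0,0]],[[0,0,0],[0,0,0]],[[0,0,0],[0,0,0]],[[0,0,0],[0,0,0]],[[0,0,0],[0,0,0]]]' 0 20
python3 - <<'E'
from h import *
st()
for c,b in(("side",(225,125,325,225)),("top",(210,130,310,220))):
    f=grab_frame(c);save(f,c+"19.png",b,6)
z=toolR(PS0,T0).as_matrix()[:,2]
to(P0-100*z,PS0,T0)
E
```

```text
clock: 21.8
position: [541.8, 44.8, 136.8]
tcp_rot: [-0.019, 0.978, 0.116, 0.173]
wrist_force: [-0.6, 0.5, 2.8]
opening: 14.9
clock: 22.55
position: [541.7, 44.8, 136.5]
tcp_rot: [-0.019, 0.978, 0.116, 0.173]
wrist_force: [0.3, -0.4, -0.1]
opening: 85.3
t 22.55 p [541.7  44.8 136.5] tilt 0.3496 psi(y) 0.2363 y.z 0.0024 F [ 0.31 -0.36 -0.1 ] op 85.3 q [-0.199, 0.526, 1.982, 0.437, 0.343, 0.744]
shift [0.0006, 0.0015, -0.6684] turn [0.0007, -0.0002, 0.0002] mm 100.3 deg 0.1 rows>= 1.6
```

View pics/side19.png

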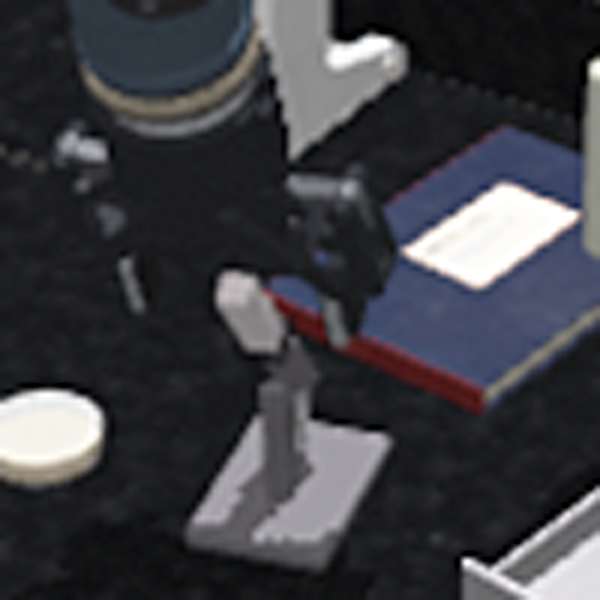

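View pics/top19.png

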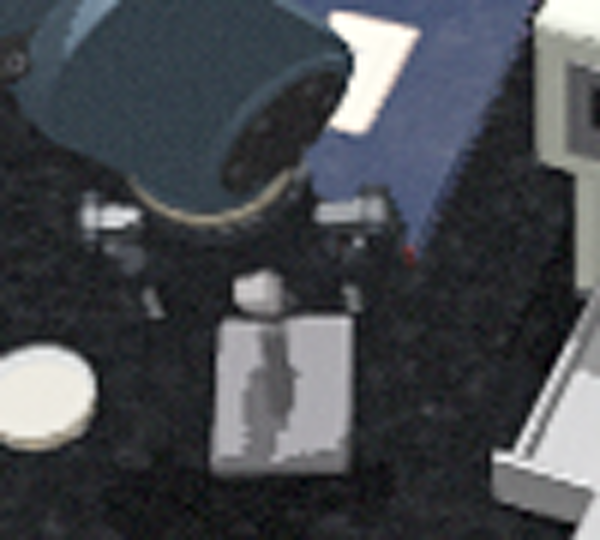

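```bash
python3 -m jog '[[[0,0.001,-0.15],[0,0,0]],[[0,0.001,-0.4],[0,0,0]],[[0,0.001,-0.68],[0,0,0]],[[0,0.001,-0.68],[0,0,0]]]'
python3 - <<'E'
from h import *
st()
for c in("side","top"):
    f=grab_frame(c);save(f,c+"20.png")
    for t in("cup","beaker","petri_dish","tray_spot","tray_hole","hook","hook_grip","cabinet"):
        print(c,t,[(np.round(d["centre"]),round(d["conf"],2)) for d in place_of(c,t)[:2]])
save(grab_frame("side"),"cup_s.png",(190,145,260,215),10)
save(grab_frame("top"),"cup_t.png",(160,150,240,220),10)
E
```

```text
clock: 23.15
position: [508.5, 36.4, 235.1]
tcp_rot: [-0.018, 0.977, 0.116, 0.176]
wrist_force: [0.2, 0.5, -0.8]
opening: 85.4
t 23.15 p [508.5  36.4 235.1] tilt 0.355 psi(y) 0.2361 y.z 0.0052 F [ 0.23  0.5  -0.77] op 85.4 q [-0.235, 0.297, 1.972, 0.288, 0.571, 0.879]
side cup [(array([606., 278.,  -1.]), 0.83), (array([550., 181.,  -2.]), 0.44)]
side beaker [(array([478., 237.,   2.]), 0.68)]
side petri_dish [(array([548., 183.,   1.]), 0.6), (array([596.,  60.,  51.]), 0.39)]
side tray_spot []
side tray_hole [(array([ 501., -146.,   48.]), 0.67)]
side hook [(array([601.,  57.,  53.]), 0.6)]
side hook_grip [(array([551.,  44., 137.]), 0.7)]
side cabinet [(array([ 725., -184.,    1.]), 0.81)]
top cup [(array([606., 285.,  -2.]), 0.88)]
top beaker [(array([475., 236.,   8.]), 0.69), (array([ 718., -186.,   -4.]), 0.69)]
top petri_dish [(array([554., 180.,   2.]), 0.57), (array([589.,  56.,  25.]), 0.45)]
top tray_spot [(array([ 560., -158.,   13.]), 0.9)]
top tray_hole [(array([ 498., -150.,   47.]), 0.75)]
top hook [(array([599.,  59.,  51.]), 0.5), (array([593.,  55.,  22.]), 0.4)]
top hook_grip [(array([549.,  44., 133.]), 0.5), (array([ 573., -519.,    1.]), 0.3)]
top cabinet [(array([ 718., -183.,   -3.]), 0.56)]
```

View pics/cup_s.png

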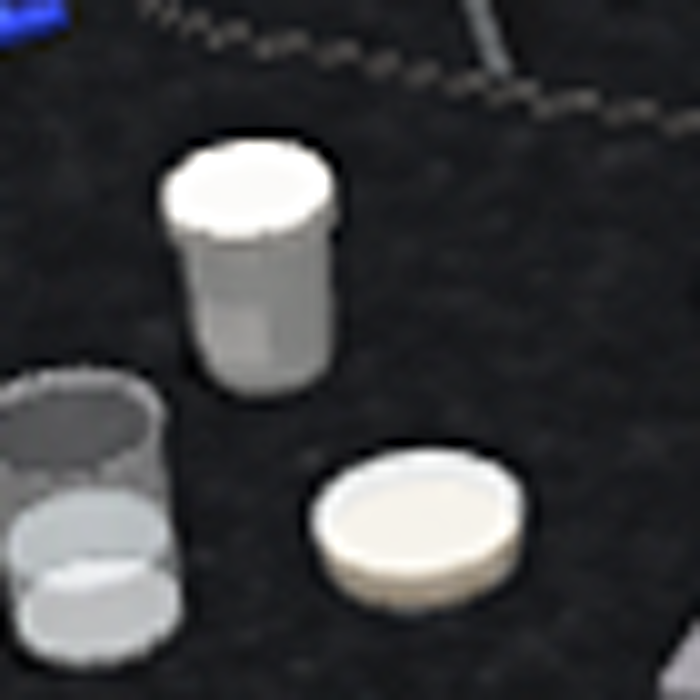

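View pics/top20.png

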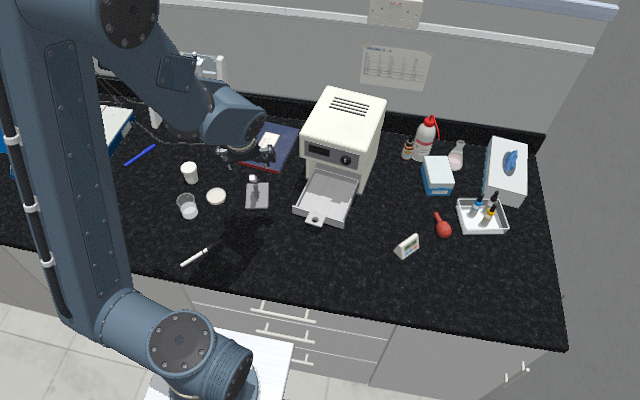

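View pics/side20.png

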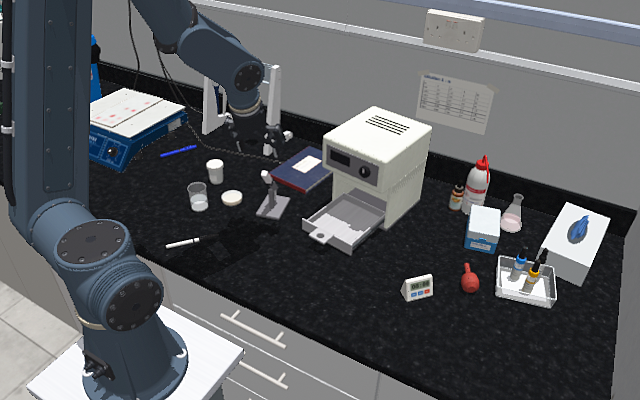

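View pics/cup_t.png

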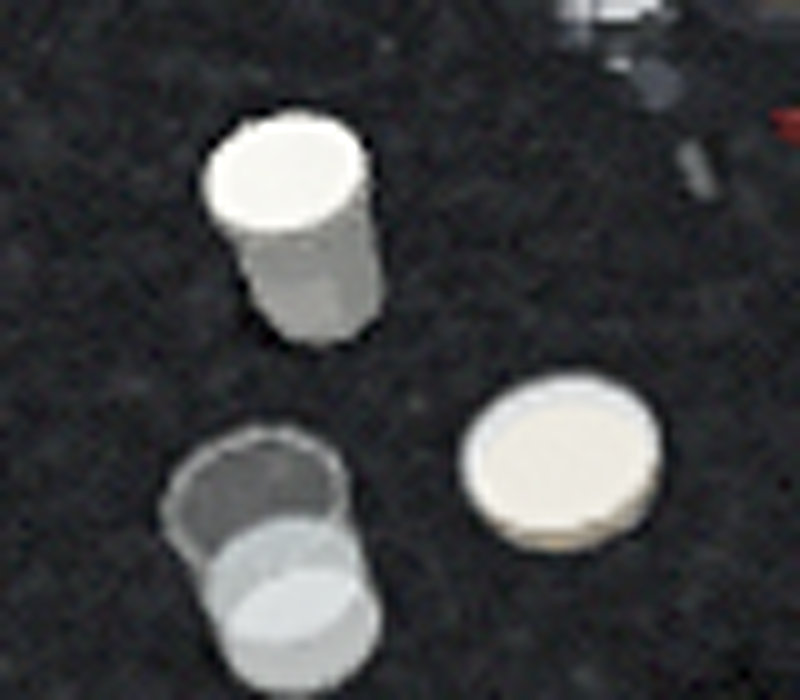

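```bash
python3 - <<'E'
from h import *
print(ray(grab_frame("side"),[[214.3,163.2]],64).round(1))
print(ray(grab_frame("top"),[[189,167]],64).round(1))
save(grab_frame("side"),"tray_s.png",(290,175,390,260),8)
save(grab_frame("top"),"tray_t.png",(280,150,370,235),8)
E
```

```text
[[602.2 281.9  64. ]]
[[603.6 277.5  64. ]]
```

View pics/tray_s.png

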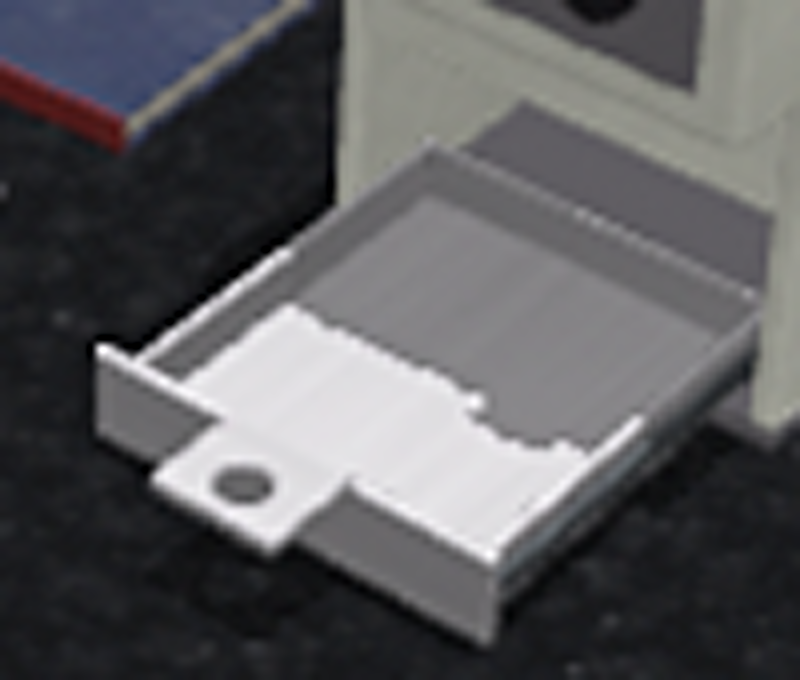

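View pics/tray_t.png

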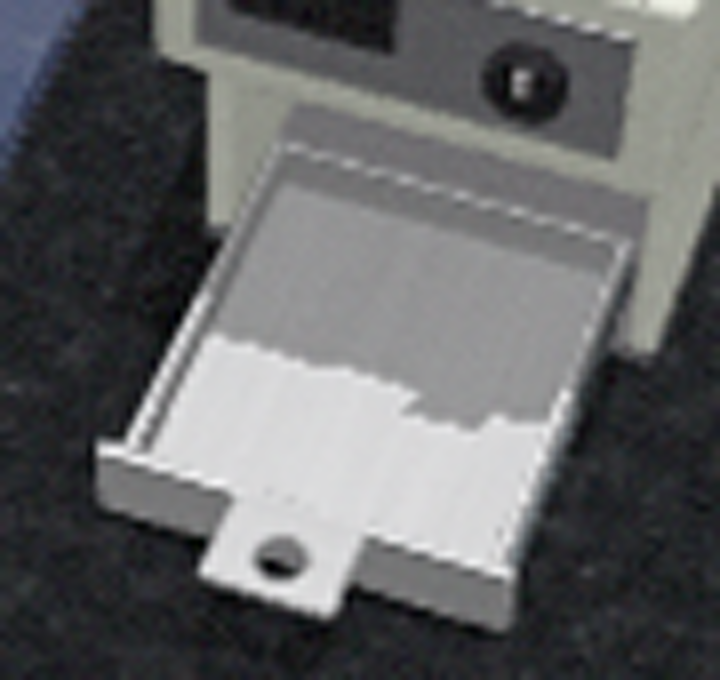

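```bash
python3 - <<'E'
from h import *
st();to([556,158,210],.2364,.15);to([603.5,280.5,170],.2364,0)
E
```

```text
t 24.35 p [507.7  36.7 232.3] tilt 0.3496 psi(y) 0.2363 y.z 0.0025 F [-0.24 -0.17 -0.59] op 85.5 q [-0.235, 0.302, 1.973, 0.288, 0.571, 0.879]
shift [0.4216, -0.7111, 0.3104] turn [0.0008, -0.0635, 0.0002] mm 132.5 deg 11.4 rows>= 2.1
shift [0.7997, -1.4316, 0.7303] turn [0.0008, -0.1113, 0.0001] mm 269.3 deg 20.0 rows>= 4.3
```

```bash
python3 -m jog '[[[0.12,-0.2,0.08],[0,-0.02,0]],[[0.25,-0.42,0.18],[0,-0.04,0]],[[0.42,-0.71,0.31],[0,-0.0635,0]],[[0.42,-0.71,0.31],[0,-0.0635,0]],[[0.42,-0.71,0.31],[0,-0.0635,0]]]'
python3 - <<'E'
from h import *
st();to([603.5,280.5,150],.2364,0)
E
```

```text
clock: 24.98
position: [555.0, 157.8, 209.4]
tcp_rot: [-0.008, 0.99, 0.118, 0.074]
wrist_force: [-0.0, 0.4, -0.1]
opening: 85.7
t 24.98 p [555.  157.8 209.4] tilt 0.1486 psi(y) 0.2373 y.z 0.0024 F [-0.05  0.44 -0.1 ] op 85.7 q [0.073, 0.465, 1.701, 0.03, 0.83, 1.387]
shift [0.4424, -0.72, 0.4649] turn [0.0007, -0.0473, 0.0003] mm 144.7 deg 8.5 rows>= 2.3
```

```bash
python3 -m jog '[[[0.13,-0.2,0.1],[0,-0.015,0]],[[0.28,-0.46,0.25],[0,-0.03,0]],[[0.4424,-0.72,0.465],[0,-0.0473,0]],[[0.4424,-0.72,0.465],[0,-0.0473,0]],[[0.4424,-0.72,0.465],[0,-0.0473,0]]]'
python3 - <<'E'
from h import *
st();to([603.5,280.5,53],.2364,0)
save(grab_frame("side"),"cup_s2.png",(170,95,270,215),6)
save(grab_frame("top"),"cup_t2.png",(140,100,240,220),6)
E
```

```text
clock: 25.6
position: [603.7, 278.8, 150.4]
tcp_rot: [0.001, 0.993, 0.117, 0.0]
wrist_force: [0.1, 0.3, 0.1]
opening: 85.3
t 25.6 p [603.7 278.8 150.4] tilt 0.0028 psi(y) 0.2352 y.z 0.0028 F [0.13 0.25 0.05] op 85.3 q [0.266, 0.693, 1.408, -0.003, 1.041, 1.603]
shift [0.0012, -0.0133, 0.6495] turn [0.0009, 0.0, -0.0004] mm 97.4 deg 0.2 rows>= 1.6
```

View pics/cup_s2.png

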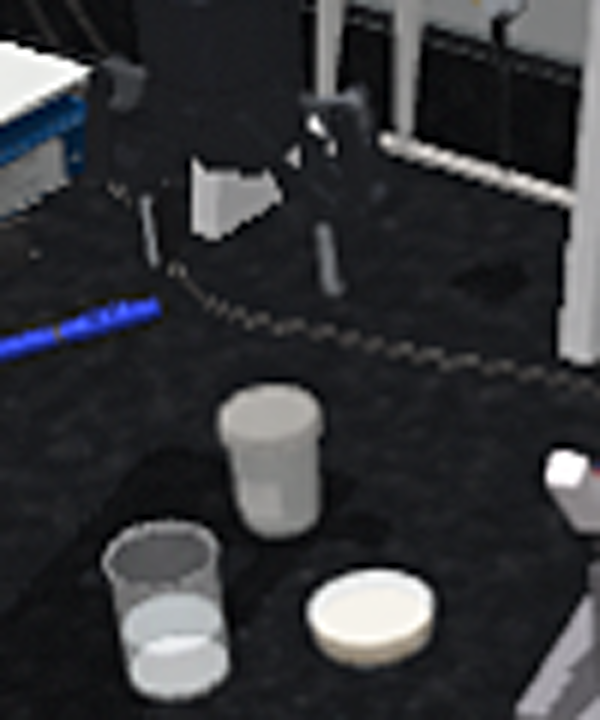

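View pics/cup_t2.png

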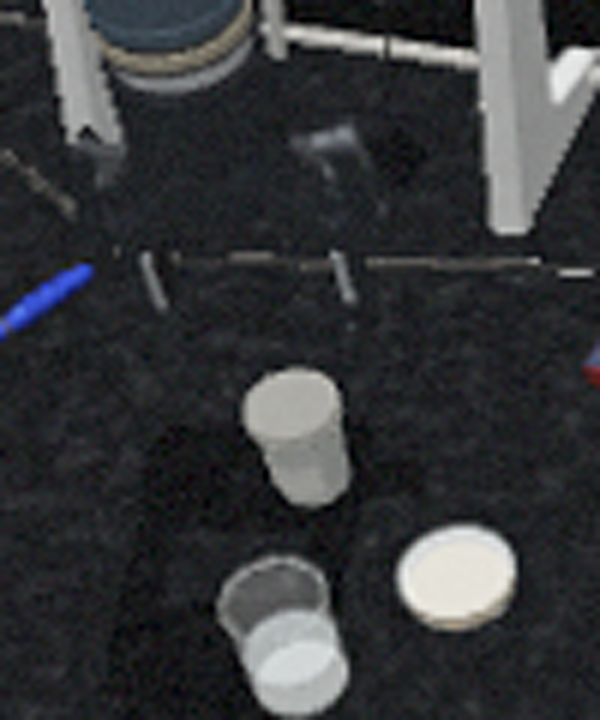

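```bash
python3 -m jog '[[[0,-0.005,0.12],[0,0,0]],[[0,-0.01,0.28],[0,0,0]],[[0,-0.013,0.44],[0,0,0]],[[0,-0.013,0.57],[0,0,0]],[[0,-0.013,0.645],[0,0,0]],[[0,-0.013,0.645],[0,0,0]],[[0,-0.013,0.645],[0,0,0]]]'
python3 - <<'E'
from h import *
st()
save(grab_frame("side"),"cup_s3.png",(170,105,270,215),6)
save(grab_frame("top"),"cup_t3.png",(140,110,240,220),6)
E
```

```text
clock: 26.58
position: [604.9, 282.3, 54.6]
tcp_rot: [0.001, 0.993, 0.118, 0.002]
wrist_force: [-0.1, -0.7, -0.4]
opening: 85.4
t 26.57 p [604.9 282.3  54.6] tilt 0.0039 psi(y) 0.2362 y.z 0.0024 F [-0.12 -0.72 -0.4 ] op 85.4 q [0.271, 0.823, 1.447, -0.003, 0.868, 1.607]
```

View pics/cup_s3.png

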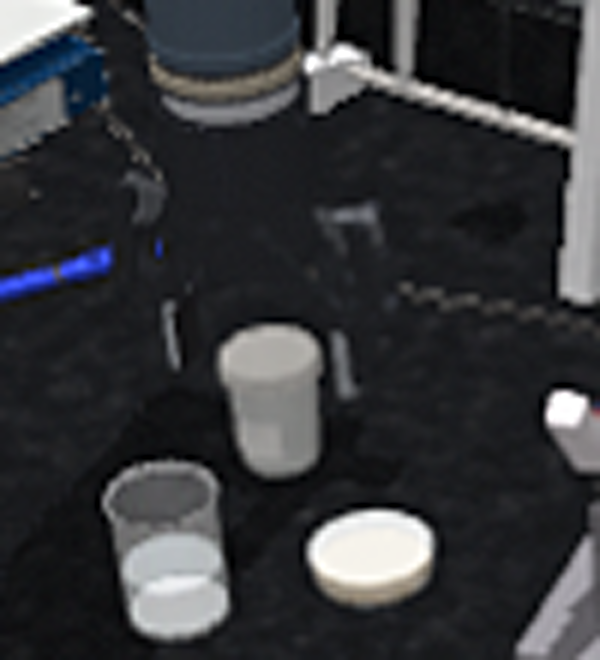

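View pics/cup_t3.png

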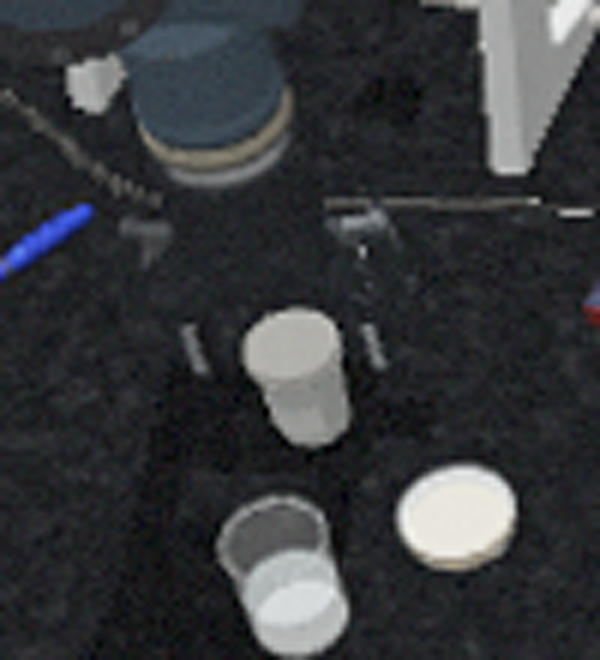

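```bash
python3 -m jog '[[[-0.008,0.02,0],[0,0,0]],[[-0.008,0.02,0],[0,0,0]]]'
python3 -m jog '[[[0,0,0],[0,0,0]],[[0,0,0],[0,0,0]],[[0,0,0],[0,0,0]],[[0,0,0],[0,0,0]],[[0,0,0],[0,0,0]]]' 1 25
python3 - <<'E'
from h import *
st()
save(grab_frame("side"),"cup_s4.png",(170,105,270,215),6)
save(grab_frame("top"),"cup_t4.png",(140,110,240,220),6)
E
```

```text
clock: 26.92
position: [603.9, 278.7, 54.3]
tcp_rot: [0.001, 0.993, 0.118, 0.001]
wrist_force: [0.3, 0.3, -0.3]
opening: 85.2
clock: 27.55
position: [603.9, 279.0, 54.1]
tcp_rot: [0.001, 0.993, 0.118, 0.001]
wrist_force: [-0.2, -0.6, 1.8]
opening: 50.1
t 27.55 p [603.9 279.   54.1] tilt 0.003 psi(y) 0.2363 y.z 0.0024 F [-0.16 -0.62  1.82] op 50.1 q [0.266, 0.822, 1.453, -0.003, 0.865, 1.603]
```

View pics/cup_s4.png

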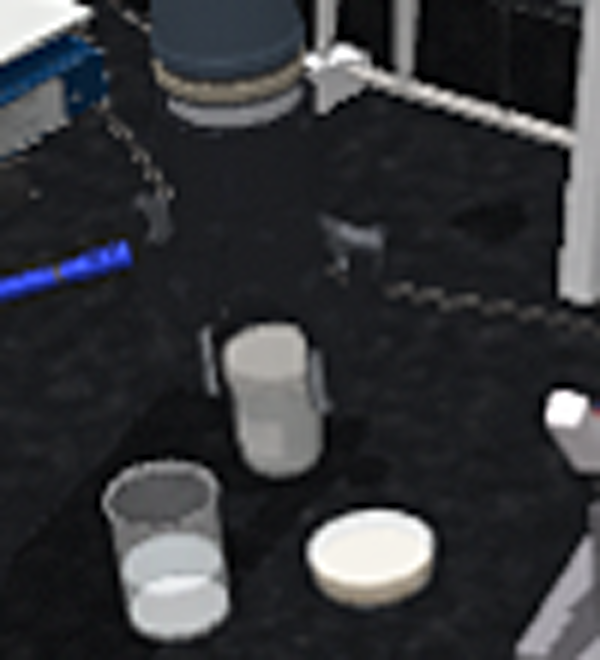

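View pics/cup_t4.png

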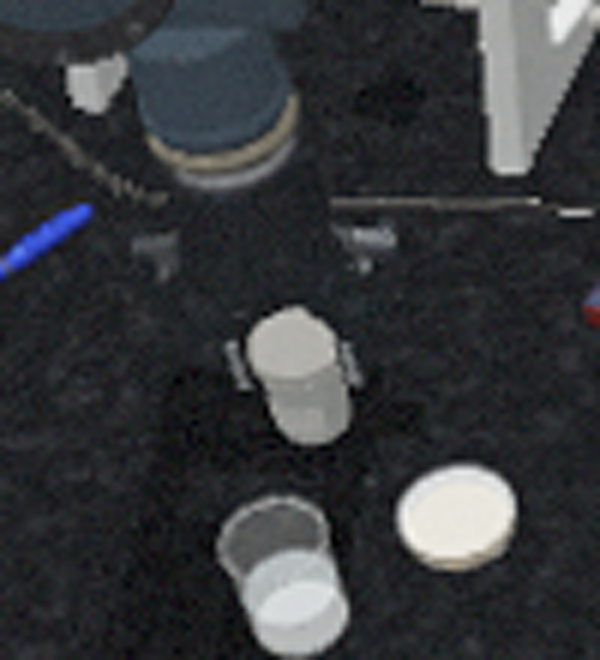

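```bash
python3 -m jog '[[[0,0,-0.05],[0,0,0]],[[0,0,-0.2],[0,0,0]],[[0,0,-0.45],[0,0,0]],[[0,0,-0.75],[0,0,0]],[[0,0,-0.98],[0,0,0]],[[0,0,-0.98],[0,0,0]],[[0,0,-0.98],[0,0,0]]]' 1 40
python3 - <<'E'
from h import *
st();save(grab_frame("side"),"cup_s5.png",(150,45,290,215),4)
to([590,60,250],.04,0);to([551,-156.8,200],-.155,0)
E
```

```text
clock: 28.52
position: [602.4, 278.9, 199.7]
tcp_rot: [0.001, 0.993, 0.118, -0.0]
wrist_force: [0.2, -0.0, -2.0]
opening: 49.6
t 28.52 p [602.4 278.9 199.7] tilt 0.0027 psi(y) 0.2362 y.z 0.0025 F [ 0.17 -0.01 -2.01] op 49.6 q [0.267, 0.633, 1.373, -0.003, 1.136, 1.602]
shift [-0.421, 1.4003, -0.3353] turn [0.0009, 0.0007, 0.0625] mm 225.0 deg 11.2 rows>= 3.6
shift [-1.0113, 2.7437, 0.0029] turn [0.001, 0.0006, 0.1245] mm 438.6 deg 22.4 rows>= 7.0
```

View pics/cup_s5.png

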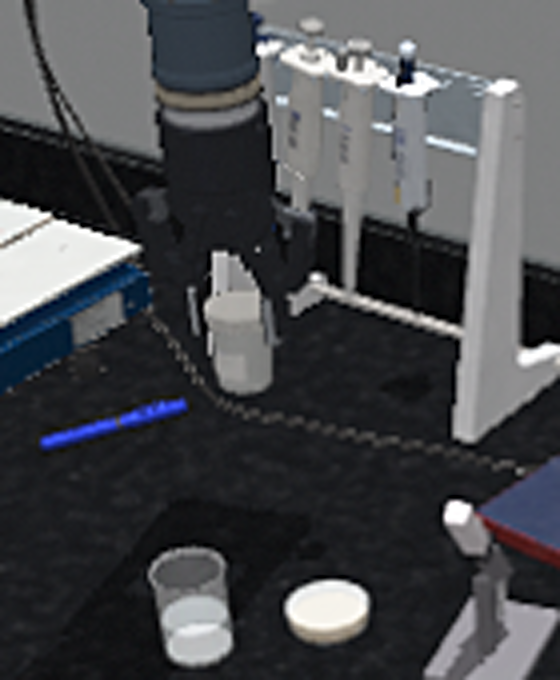

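```bash
python3 - <<'E'
from h import *
to([570,140,250],.14,0)
E
python3 -m jog '[[[-0.02,0.08,-0.05],[0,0,0.003]],[[-0.08,0.28,-0.14],[0,0,0.009]],[[-0.17,0.5,-0.23],[0,0,0.016]],[[-0.26,0.7,-0.3],[0,0,0.023]],[[-0.36,0.85,-0.335],[0,0,0.03]],[[-0.42,0.92,-0.335],[0,0,0.03]],[[-0.42,0.92,-0.335],[0,0,0.03]]]'
python3 - <<'E'
from h import *
st();to([525,0,250],-.04,0)
E
```

```text
shift [-0.4258, 0.8505, -0.3367] turn [0.0009, 0.0007, 0.0306] mm 151.4 deg 5.5 rows>= 2.4
clock: 29.45
position: [573.8, 129.7, 250.9]
tcp_rot: [0.001, 0.998, 0.07, 0.0]
wrist_force: [-0.2, -0.0, -0.9]
opening: 49.5
t 29.45 p [573.8 129.7 250.9] tilt 0.0019 psi(y) 0.1407 y.z 0.0018 F [-0.22 -0.01 -0.9 ] op 49.5 q [0.033, 0.475, 1.525, -0.002, 1.142, 1.464]
shift [-0.4433, 0.8103, 0.0071] turn [0.0006, -0.0001, 0.0575] mm 138.5 deg 10.4 rows>= 2.2
```

```bash
python3 -m jog '[[[-0.08,0.12,0],[0,0,0.008]],[[-0.19,0.33,0],[0,0,0.022]],[[-0.3,0.55,0],[0,0,0.038]],[[-0.4,0.73,0],[0,0,0.05]],[[-0.443,0.81,0],[0,0,0.0575]],[[-0.443,0.81,0],[0,0,0.0575]]]'
python3 - <<'E'
from h import *
st();to([540,-130,220],-.155,0);to([551,-156.8,140],-.155,0)
E
```

```text
clock: 30.2
position: [525.7, 0.4, 251.5]
tcp_rot: [0.001, 1.0, -0.02, 0.001]
wrist_force: [0.2, 0.6, -1.1]
opening: 49.5
t 30.2 p [5.257e+02 4.000e-01 2.515e+02] tilt 0.0025 psi(y) -0.0399 y.z 0.0015 F [ 0.19  0.6  -1.06] op 49.5 q [-0.211, 0.39, 1.678, -0.001, 1.072, 1.4]
shift [0.1294, 0.8644, 0.2114] turn [0.0004, -0.0007, 0.0366] mm 134.9 deg 6.6 rows>= 2.2
shift [0.2088, 1.0392, 0.7452] turn [0.0004, -0.0007, 0.0366] mm 194.4 deg 6.6 rows>= 3.1
```

```bash
python3 -m jog '[[[0.01,0.12,0],[0,0,0.005]],[[0.04,0.35,0.03],[0,0,0.014]],[[0.08,0.58,0.1],[0,0,0.024]],[[0.11,0.77,0.16],[0,0,0.032]],[[0.129,0.864,0.21],[0,0,0.0366]],[[0.129,0.864,0.21],[0,0,0.0366]]]'
python3 - <<'E'
from h import *
st();to([551,-156.8,120],-.155,0)
E
```

```text
clock: 30.95
position: [540.2, -130.0, 219.6]
tcp_rot: [0.001, 0.997, -0.077, 0.0]
wrist_force: [0.7, 0.4, -1.9]
opening: 49.5
t 30.95 p [ 540.2 -130.   219.6] tilt 0.0015 psi(y) -0.1546 y.z 0.0011 F [ 0.71  0.42 -1.89] op 49.5 q [-0.437, 0.471, 1.639, -0.001, 1.03, 1.289]
shift [0.0978, 0.1648, 0.6641] turn [0.0003, -0.0003, 0.0001] mm 103.7 deg 0.1 rows>= 1.7
```

```bash
python3 -m jog '[[[0.05,0.08,0.05],[0,0,0]],[[0.098,0.165,0.15],[0,0,0]],[[0.098,0.165,0.32],[0,0,0]],[[0.098,0.165,0.49],[0,0,0]],[[0.098,0.165,0.62],[0,0,0]],[[0.098,0.165,0.664],[0,0,0]],[[0.098,0.165,0.664],[0,0,0]]]'
python3 - <<'E'
from h import *
st();to([551,-156.8,72],-.155,0)
save(grab_frame("side"),"pl_s.png",(270,115,390,255),5)
save(grab_frame("top"),"pl_t.png",(260,110,380,240),5)
E
```

```text
clock: 31.82
position: [551.2, -156.5, 120.2]
tcp_rot: [0.001, 0.997, -0.077, 0.001]
wrist_force: [-0.5, 0.2, -0.9]
opening: 49.5
t 31.82 p [ 551.2 -156.5  120.2] tilt 0.002 psi(y) -0.1534 y.z 0.0014 F [-0.47  0.23 -0.87] op 49.5 q [-0.471, 0.634, 1.674, -0.001, 0.831, 1.254]
shift [-0.0015, 0.0014, 0.3214] turn [0.0005, -0.0005, 0.0005] mm 48.2 deg 0.1 rows>= 0.8
```

View pics/pl_s.png

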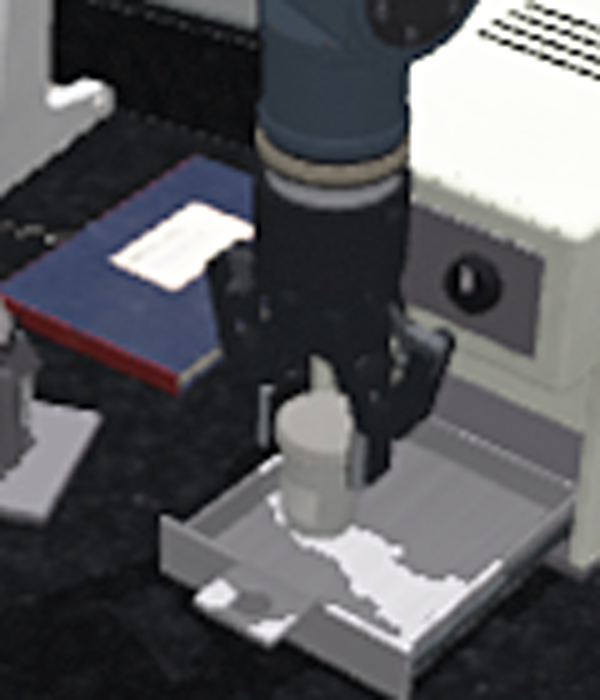

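View pics/pl_t.png

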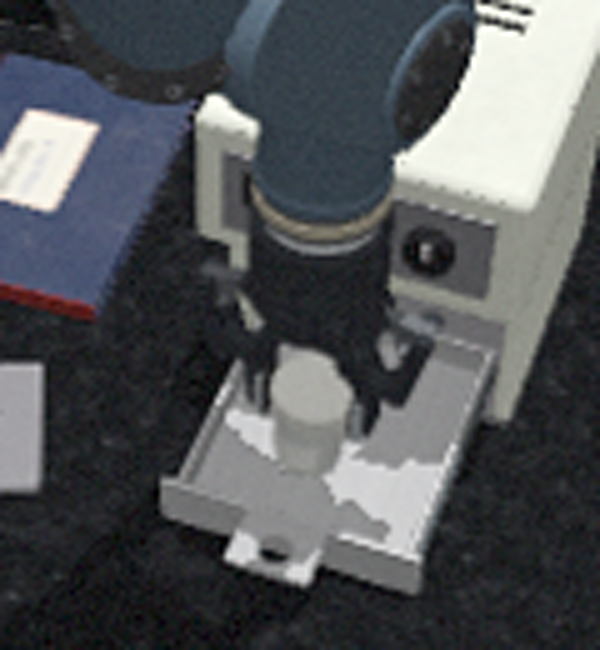

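```bash
python3 -m jog '[[[0,0.001,0.06],[0,0,0]],[[0,0.001,0.14],[0,0,0]],[[0,0.001,0.21],[0,0,0]],[[0,0.001,0.27],[0,0,0]],[[0,0.001,0.31],[0,0,0]],[[0,0.001,0.32],[0,0,0]],[[0,0.001,0.32],[0,0,0]]]'
python3 -m jog '[[[0,0,0.01],[0,0,0]],[[0,0,0.018],[0,0,0]],[[0,0,0.018],[0,0,0]]]'
python3 - <<'E'
from h import *
st()
E
```

```text
clock: 32.8
position: [551.4, -156.8, 72.8]
tcp_rot: [0.001, 0.997, -0.077, 0.001]
wrist_force: [-0.8, -0.4, -0.6]
opening: 49.5
clock: 33.17
position: [551.2, -156.7, 70.1]
tcp_rot: [0.001, 0.997, -0.077, 0.001]
wrist_force: [-0.3, -0.0, -1.3]
opening: 49.8
t 33.17 p [ 551.2 -156.7   70.1] tilt 0.0029 psi(y) -0.1535 y.z 0.0017 F [-0.27 -0.04 -1.29] op 49.8 q [-0.471, 0.716, 1.697, -0.001, 0.726, 1.254]
```

```bash
python3 -m jog '[[[0,0,0.006],[0,0,0]],[[0,0,0.012],[0,0,0]],[[0,0,0.012],[0,0,0]]]'
python3 -m jog '[[[0,0,0.004],[0,0,0]],[[0,0,0.006],[0,0,0]],[[0,0,0.006],[0,0,0]]]'
python3 - <<'E'
from h import *
st()
save(grab_frame("side"),"pl_s2.png",(280,135,380,255),6)
E
```

```text
clock: 33.55
position: [551.3, -156.8, 68.3]
tcp_rot: [0.001, 0.997, -0.077, 0.001]
wrist_force: [-0.1, -1.0, -0.9]
opening: 49.9
clock: 33.92
position: [551.6, -156.8, 68.1]
tcp_rot: [0.001, 0.997, -0.077, 0.002]
wrist_force: [0.1, 1.4, 5.0]
opening: 49.4
t 33.92 p [ 551.6 -156.8   68.1] tilt 0.0038 psi(y) -0.1535 y.z 0.0019 F [0.12 1.38 5.03] op 49.4 q [-0.471, 0.719, 1.698, -0.001, 0.721, 1.254]
```

View pics/pl_s2.png

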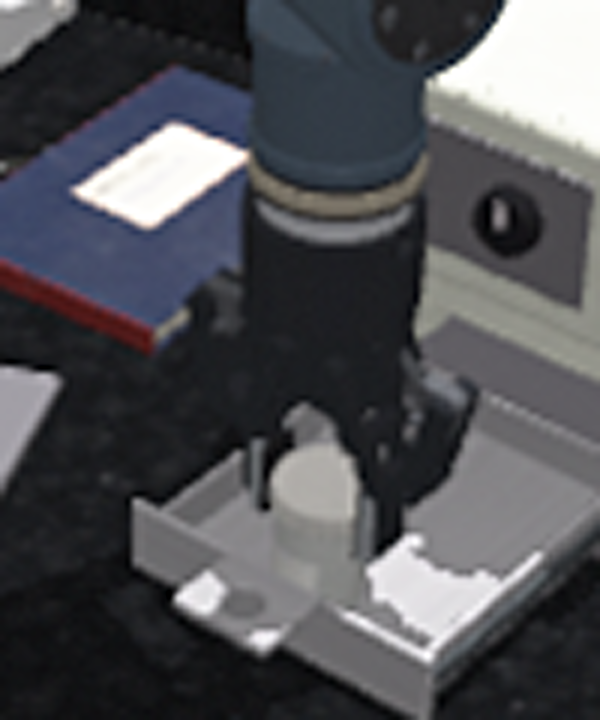

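```bash
python3 -m jog '[[[0,0,0],[0,0,0]],[[0,0,0],[0,0,0]],[[0,0,0],[0,0,0]],[[0,0,0],[0,0,0]],[[0,0,0],[0,0,0]],[[0,0,0],[0,0,0]]]' 0 20
python3 -m jog '[[[0,0,-0.1],[0,0,0]],[[0,0,-0.3],[0,0,0]],[[0,0,-0.55],[0,0,0]],[[0,0,-0.8],[0,0,0]],[[0,0,-0.9],[0,0,0]],[[0,0,-0.9],[0,0,0]]]'
python3 -m jog '[[[-0.2,0.1,-0.2],[0,0,0]],[[-0.5,0.3,-0.4],[0,0,0]],[[-0.8,0.6,-0.5],[0,0,0]],[[-0.8,0.9,-0.5],[0,0,0]],[[-0.8,0.9,-0.5],[0,0,0]]]'
python3 - <<'E'
from h import *
st()
for c in("side","top"):
    f=grab_frame(c);save(f,c+"30.png")
    for t in("cup","tray_spot","tray_hole","hook","hook_grip","rest_seat","rest_grip"):
        print(c,t,[(np.round(d["centre"]),round(d["conf"],2)) for d in place_of(c,t)[:2]])
save(grab_frame("side"),"fin_s.png",(240,145,370,255),6)
E
```

```text
clock: 34.72
position: [551.3, -156.7, 67.4]
tcp_rot: [0.001, 0.997, -0.077, 0.001]
wrist_force: [0.7, -0.6, -0.0]
opening: 85.5
clock: 35.48
position: [551.4, -156.6, 203.6]
tcp_rot: [0.001, 0.997, -0.077, 0.002]
wrist_force: [0.4, 0.1, -0.1]
opening: 85.4
clock: 36.1
position: [410.6, -274.0, 276.3]
tcp_rot: [0.001, 0.997, -0.079, 0.001]
wrist_force: [-0.4, 1.0, -0.9]
opening: 85.2
t 36.1 p [ 410.6 -274.   276.3] tilt 0.0022 psi(y) -0.1583 y.z 0.0017 F [-0.43  0.99 -0.91] op 85.2 q [-0.815, 0.314, 1.722, -0.0, 1.104, 0.914]
side cup [(array([ 558., -160.,   16.]), 0.83), (array([ 479., -422.,   -2.]), 0.33)]
side tray_spot [(array([ 558., -156.,   15.]), 0.71)]
side tray_hole [(array([ 502., -149.,   46.]), 0.66)]
side hook [(array([604.,  59.,  50.]), 0.72)]
side hook_grip [(array([602.,  55.,  52.]), 0.51), (array([553.,  42., 136.]), 0.46)]
side rest_seat [(array([597.,  60.,  48.]), 0.74), (array([549.,  42., 135.]), 0.6)]
side rest_grip [(array([543.,  46., 136.]), 0.76)]
top cup [(array([ 558., -154.,   10.]), 0.83)]
top tray_spot [(array([ 555., -161.,   15.]), 0.77), (array([ 500., -148.,   46.]), 0.33)]
top tray_hole [(array([ 499., -146.,   48.]), 0.55), (array([ 571., -514.,   -1.]), 0.3)]
top hook [(array([600.,  60.,  49.]), 0.59)]
top hook_grip [(array([548.,  42., 131.]), 0.49)]
top rest_seat [(array([600.,  57.,  47.]), 0.82)]
top rest_grip [(array([544.,  50., 130.]), 0.7)]
```

View pics/fin_s.png

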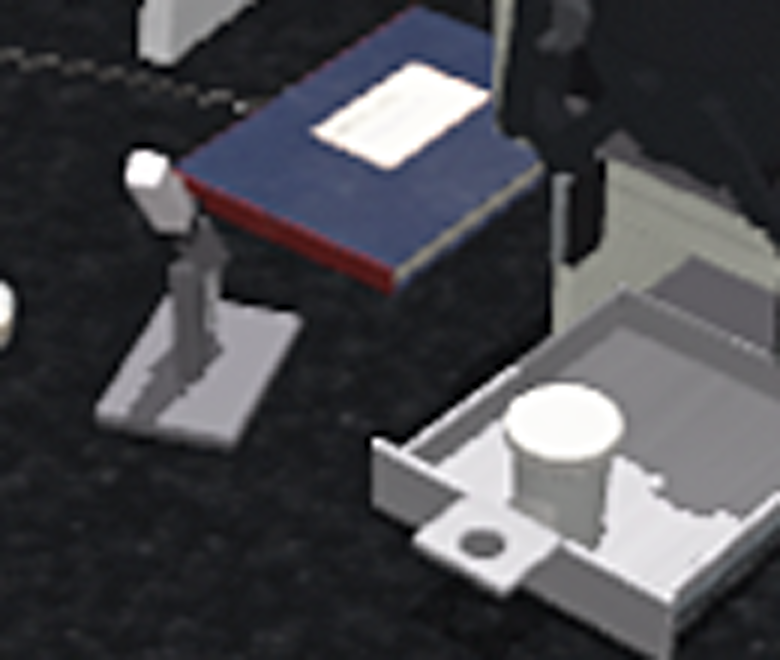

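View pics/top30.png

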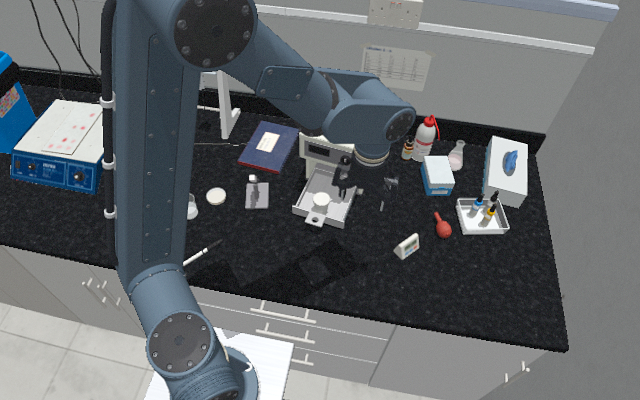

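```bash
python3 -c "
from plant import *
print(hand_in())"
```

```text
the job is handed in; nothing more can be done
None
```

The job is done and handed in at about 37 s, within the 64 s limit; `hand_in()` gave no verdict.

- **Hook and tray:** I put the prong down through the tab's hole and pulled the tray out. At the stop the force rose to about 15 N. I then laid the hook back at the pose I had gripped it from.
- **Cup:** I gripped it by the cap and lowered it onto the tray floor until I felt about 5 N of contact. Then I released it and backed the arm away.

**Last checks:**
- **Tray:** the networks placed the tab hole at about (500, -148) mm, roughly 142–145 mm from where it was when shut.
- **Hook:** the side picture shows it lying in its trough as before. The networks put the elbow within about 7 mm of the seat. They put the middle of the handle 9–11 mm from its place in the rest, close to the 12 mm limit. They read about the same before I first lifted it.
- **Cup:** it stands upright near the front of the tray. The two cameras put it at (558, -160) and (558, -154) mm, against about (551, -157) mm by the arm.
- **Other things:** I saw nothing disturbed on the worktop, but I did not measure each bystander again at the end.

**Hitch:** on the first approach to the hole, the gripper or hook touched the cabinet with about 5 N, most likely the front of the head. I backed off and tilted the tool more, after which it went in freely.

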